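# Set the packing lane's side guide to a sample pack

### The job

Set the packing lane to the sample pack: lay the banded paper pack from the bench flat on the bed of the lane between the two rails, its long side across the lane. Then squeeze both release tabs of the guide knob, turn it clockwise, never forcing its lock, until the sprung guide nips the pack firmly against the opposite rail without crushing it, and let go so that both tabs spring out and lock the knob there. Leave the other goods on the bench alone.

Things in the scene. Friction and masses are not known exactly. Their poses are not given: they have to be found in the camera images.
- lane: Lane unit fixed to the bench: a steel bed plate 220 x 308 mm, 8 mm thick, with a guide on one side and a plain rail on the other. Origin at the plate's underside, on the bench. Its x axis runs along the lane, its y axis across it, from the knob (axis at y = -115 mm) towards the opposite rail (+y).
- lane_mid (a point): Point on top of the bed, mid-lane (8 mm above the bench, 34 mm along the lane's y); axes as the lane's. The pack belongs within 40 mm of it along x, its 95 mm side along y. The opposite rail, an aluminium angle 180 mm long and 30 mm high, has its inner face anywhere from 44 to 57.5 mm beyond this point along +y: bolted in slots, not measured, to be felt for.
- guide_shoe: Sprung white strip, 150 mm long, 26 mm high, that bears on the pack. Origin at the middle of its working face (faces the lane's +y), 22 mm above the bench. At knob angle 0 the face is 56 mm short of lane_mid (-y side), so a pack has 5 to 18.5 mm of free room. It and the opposite rail have small outward-sloping lips, tops 42 to 46 mm above the bench.
- guide (a joint): Travel of the bar that carries the shoe, m, along the lane's +y: 0.015 per radian of the knob. The shoe stands on springs before the bar: 5 N per mm, no preload, 9 mm of travel. A good nip on the pack is about 10 N (4 to 17 N will do; above 25 N the pack is crushed). Pushing the loose pack along the bed takes only 1 to 2 N.
- knob (a joint): Angle of the guide knob, rad: 0 as found, guide wide open; grows clockwise seen from above, to 1.70. Notches every 6 degrees (0, 0.105, 0.209 ...) with 0.01 rad of play; it turns only while both tabs are pressed, freely at about 0.04 N m. Nipping the pack adds 0.015 N m per newton, which also drives the knob back when both tabs are pressed and nothing holds it.
- knob_grip (a point): On the knob's vertical axis, 60 mm above the bench. Its x axis is the level line through the two tabs and turns with the knob. The ribbed tab faces are flat, 18 mm wide, reach from 44 to 74 mm above the bench and stand 60 mm apart when out, 50 mm fully in. Above is a round cap 48 mm across, top at 80 mm; below a flat skirt and a steel lock ring 96 mm across, tops at 44 and 41 mm.
- tab_a (a joint): How far the tab on the +x side of knob_grip is pressed towards the axis, m: 0 is out, in a notch; 0.005 fully in. The lock lets go from about 0.0032. Spring 4 N at first, 11.5 N fully in. A tab let go between two notches stays about 0.003 in and is not locked.
- tab_b (a joint): The same for the second tab, on the -x side.
- pack_center (a point): Centre of the sample pack: a flat rigid block of layered paper with a paper band round it, 64 mm (its x) by 95 mm (its y) by 42 mm high, about 0.2 kg, lying flat on the bench to the left of the lane. The point is half-way up.
- tape_roll: A roll of packing tape lying flat, 94 mm across and 48 mm high; not to be disturbed. Origin under its centre.
- tall_pack: A tall square pack 75 x 75 x 120 mm standing on the bench; not to be disturbed. Origin under its centre.
- scanner: A hand scanner lying on its side, 0.11 m handle, 62 mm wide head; not to be disturbed. Origin under its handle.
- lock_ring: Fixed steel ring with 60 inner teeth round the foot of the knob, 96 mm across. Origin on the knob's axis, 32 mm above the bench; the ring's top is 41 mm above the bench. A steel dog on each tab catches between its teeth. Twisting the knob hard while a tab is still out (over about 2 N m), or pressing on the ring with more than 60 N, damages the lock.
There are look-alikes about, which are no part of the job. Of the things like the part that bears pack_center, leave any that is green; of the rest the smaller one is meant.

How it is judged:
On the way, in this order (a step that is already met when the one before it is completed fails the run):
1. the pack lies flat in the lane between the rails, long side across, let go (x of pack_center in the frame of lane between -0.045 and 0.045 m and y of pack_center in the frame of lane between 0.018 and 0.048 m and height (world z) of pack_center below 0.034 m and angle between pack_center's own z axis and vertical below 0.08 rad and angle between the x axis of pack_center and the x axis of lane, either way round below 0.2 rad and contact force between the fingers and pack below 0.1 N), for 0.1 s.
2. with both tabs pressed, the knob is turned until the guide nips the pack (value of joint each of tab_a, tab_b above 0.0025 m and contact force between guide_shoe and pack above 4 N), for 0.1 s.
At the end, for the whole second after the job is handed in: The pack lies flat in the lane within 50 mm of its middle, long side across within 0.06 rad, at rest; the guide shoe presses it against the opposite rail with 4 to 17 N; both release tabs are out (less than 1 mm pressed), so the knob is locked (contact force between guide_shoe and pack between 4 and 17 N and value of joint each of tab_a, tab_b below 0.001 m and x of pack_center in the frame of lane between -0.05 and 0.05 m and height (world z) of pack_center below 0.034 m and angle between pack_center's own z axis and vertical below 0.08 rad and angle between the x axis of pack_center and the x axis of lane, either way round below 0.06 rad and linear speed of pack below 0.01 m/s); the robot touches nothing.
It fails at once if the guide crushes the pack (more than 25 N) (contact force between guide_shoe and pack above 25 N).
It fails at once if the lock is forced (more than 60 N on the lock ring) (contact force between lock_ring and anything else above 60 N).
It fails at once if the tape roll, the tall pack or the scanner is shifted by more than 30 mm (distance of any of tape_roll, tall_pack, scanner from where it was at the start of the episode above 0.03 m).
It also fails if it takes over 61 s, if anything falls off the work surface, if the arm or the gripper's body presses on something with over 40 N, if the wrist force passes 120 N, or if a joint passes its speed limit or range.

### The arm

A 6-joint arm with a two-finger parallel gripper is mounted at the origin on the work surface. World frame = base frame: x ahead of the robot, y to its left, z up, the work surface at z = 0. Lengths are in m, angles in rad, forces in N, time in s.
With the tool pointing down it reaches from about 0.375 to 0.9 m from the base axis. Payload 3.1 kg.
Tool frame: the origin (TCP) lies on the centre line of the jaws, within the pads' length; the fingertips stand 19 mm ahead of it and the grasp point (between the pads) is the TCP; z points along the fingers, y is the direction in which the jaws open and shut (so a half turn about z gives the same grasp; the last joint's range is limited). The gripper opens to 85 mm and grips with 20 to 120 N. Pads are 22 mm wide; open, the fingers measure 114 mm over their backs; the gripper's body (76 mm by 85 mm) begins 54 mm behind the grasp point. The pads swing forward as they close: fully open they stand 13 mm farther back than shut.
Start: joints at [-1.492, 0.527, 1.433, -0, 1.181, -0.178], TCP at [0.159, -0.604, 0.25] pointing down, gripper open.
Joint ranges: [-3.08, 3.08], [-0.75, 2.2], [0.22, 2.44], [-1.43, 4.57], [0, 2.65], [-2.85, 2.85]. Speed limits (rad/s): [2.79, 2.79, 3.14, 3.14, 3.14, 3.14].

### API

Orientations are given as a unit quaternion [x, y, z, w].
In Python, from station import manip, imaging, workorder gives the robot as it stands.
- The arm moves only by the shell command python3 -m creep 'ROWS' [FORCE]. ROWS is a JSON object of lists of equal length, an entry for each row: "claw": the finger opening in cm, from 0 to 8.54; "dp": the shift along the tool's x, y, z in cm, a list of three; "roll": the turn about the tool's z in rad. In form: {"claw": [claw, ...], "dp": [[dx, dy, dz], ...], "roll": [roll, ...]}. A call has 1 to 12 rows; each row is the pose to reach, as a shift and turn from the pose commanded when the call began, along the tool's axes at that moment; what a row does not reach only later rows make up. A row lasts 1/10 s, in which the tool goes at most 50 mm and 8.59 degrees, less where a joint would pass 70% of its speed; a pose out of reach is approached as far as the arm can. A call with a gripper value outside its range is refused whole. The fingers move at their own pace and stop on an object; FORCE is the grip in N (left out, the last holds). Time passes only in rows, so rows that repeat a pose let the fingers close. It gives the time, the measured TCP pose, the force and the opening at its end, in the units of the state.
- manip.sense(): the state, without advancing time (a new reading comes with each control period).
- imaging.snapshot(name): name is "scene" or "top"; returns a dict with "image" (384x512x3 uint8, red, green, blue), "z_map" (384x512 float32, m along the optical axis (not along the pixel's ray), 0 where there is no reading), "vfov" (degrees; the focal length in pixels is half the picture's height over the tangent of half this angle, whatever the lens; pixels are square), "cx", "cy" (the principal point, pixels), "R" (3x3) and "t" (3): a world point X has camera coordinates R X + t. Camera axes: x right, y down, z forward; pixel columns grow to the right and rows downward; lengths in m; the calibration is good to about 2 mm. A picture is of the moment at which its call begins.
- workorder.sign_off(): hands the job in, once; it reports no verdict.
The state is a dict: "t": time; "q": joint angles; "qd": joint speeds; "tau": joint torques, N m; "tcp_pos": TCP position; "tool_rot": TCP orientation; "force": force on the tool from outside, world axes, zero at the start; "ft_torque": the same for the moment, N m; "finger_gap": opening from 0.0 (shut) to 1.0 (fully open).
Only numpy, scipy, OpenCV 4.12 (cv2) and the standard library are available. Lean on these libraries where they do the work, as an engineer would, in place of code of your own. Each camera call takes 0.05 s, during which the arm holds its last target.

## Working session

There is one attempt and no reset: what is moved stays moved. The work goes in short steps, Python scripts to look and compute and a shell command to move; the robot and the scene stay as the last step left them, time stands still between calls to the robot, and variables do not carry over. Pictures are saved under pics/ and viewed, and the job is handed in when it is done.

```bash
ls; mkdir -p pics; python3 - <<'E'
from station import manip, imaging
import cv2, numpy as np
print(manip.sense())
for n in ("scene","top"):
    s=imaging.snapshot(n); np.savez(f"pics/{n}0.npz",**s)
    cv2.imwrite(f"pics/{n}0.png",cv2.resize(s["image"][:,:,::-1],(800,600),interpolation=cv2.INTER_CUBIC))
    print(n,s["vfov"],s["cx"],s["cy"],s["R"],s["t"])
E
```

```text
pics
{'t': 0.0, 'q': array([-1.49249456e+00,  5.28464788e-01,  1.43388972e+00,  3.94186991e-05,
        1.18139377e+00, -1.78497039e-01]), 'qd': array([-7.59586538e-04,  7.45189562e-05,  2.83506644e-04, -1.48277107e-03,
        5.91329874e-04, -6.61395181e-04]), 'tau': array([-1.60949689e-04, -4.42352414e+01, -1.78027582e+01, -2.64479659e-04,
        8.30699166e-03,  1.05970241e-06]), 'tcp_pos': array([ 0.15872837, -0.60382039,  0.24933842]), 'tool_rot': array([ 9.91768500e-01,  1.28039369e-01,  7.21761747e-05, -1.07554775e-03]), 'force': array([ 0.31011294, -0.20827127, -0.3596763 ]), 'ft_torque': array([ 0.03118867, -0.01106171,  0.01024213]), 'finger_gap': 1.0013436870485217}
scene 54.25104996457786 252.9783437521943 187.93660793680263 [[-0.21271854  0.9771065  -0.00370354]
 [ 0.69150651  0.14786267 -0.70707522]
 [-0.69034018 -0.15296903 -0.70712864]] [ 0.03920086 -0.35361093  1.56978911]
top 49.931189122073405 253.67510208999892 191.13310535009887 [[ 0.02384359 -0.99962763 -0.01326948]
 [-0.98013503 -0.02076037 -0.19724181]
 [ 0.19689289  0.01770883 -0.98026506]] [0.06740353 0.55435956 1.47012676]
```

View pics/scene0.png

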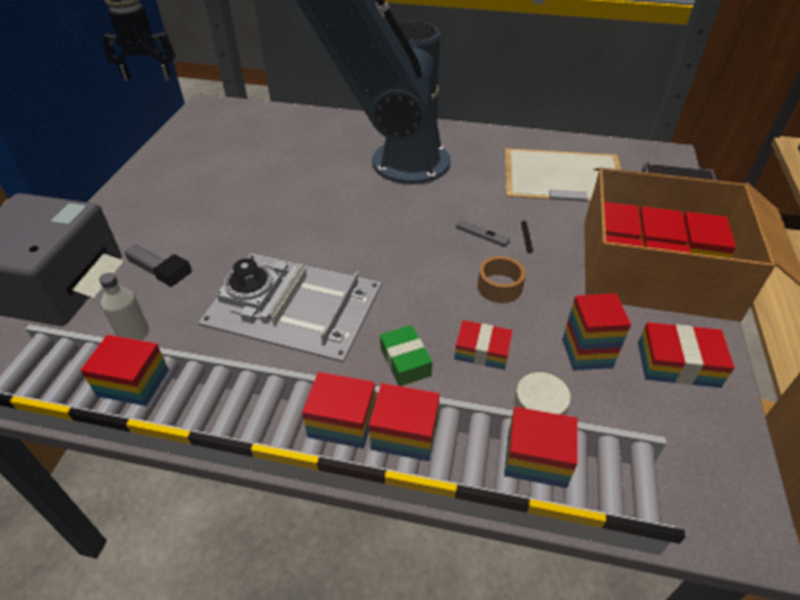

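View pics/top0.png

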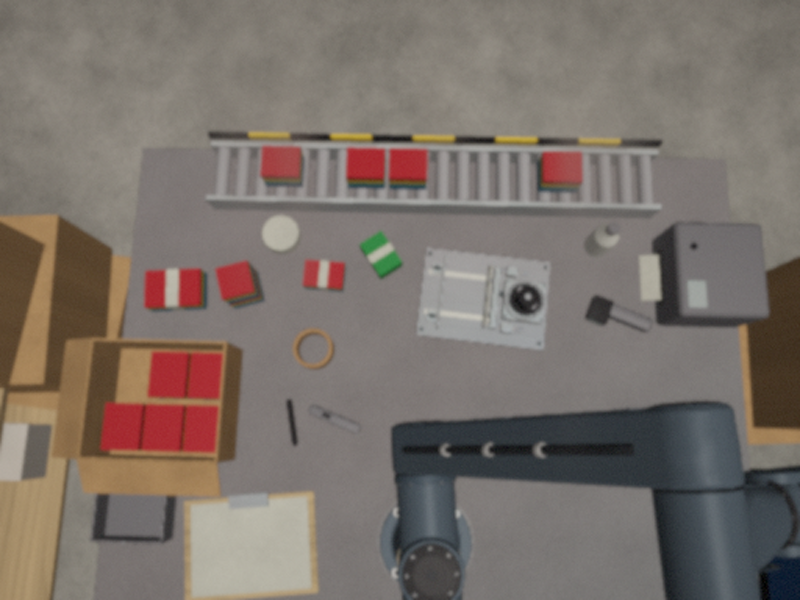

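Scene picture: the arm's base is at the top, with the lane unit at about (290,300) px and its knob at (248,275). Banded candidates in the 800-px top picture are green (380,255), small red (324,275) and large red (173,288). Green is excluded, and of the two reds the smaller one at (324,275) is the one meant. I'll confirm that with a crop and measurements.

```bash
cat > h.py <<'E'
import numpy as np, cv2
def load(f): return dict(np.load(f))
def foc(s): return s["image"].shape[0]/2/np.tan(np.radians(s["vfov"])/2)
def ray(s,u,v):
    f=foc(s); d=np.array([(u-s["cx"])/f,(v-s["cy"])/f,1.0]); return s["R"].T@d, -s["R"].T@s["t"]
def onz(s,u,v,z):
    d,c=ray(s,u,v); return c+d*(z-c[2])/d[2]
def proj(s,X):
    c=s["R"]@np.asarray(X)+s["t"]; f=foc(s); return f*c[0]/c[2]+s["cx"], f*c[1]/c[2]+s["cy"]
def cloud(s):
    f=foc(s); h,w=s["z_map"].shape; v,u=np.mgrid[:h,:w]; z=s["z_map"].astype(float)
    P=np.stack([(u-s["cx"])/f*z,(v-s["cy"])/f*z,z],-1)-s["t"]; return P@s["R"]
def hsv(s): return cv2.cvtColor(s["image"],cv2.COLOR_RGB2HSV)
E
python3 - <<'E'
from h import *
s=load("pics/top0.npz"); P=cloud(s); H=hsv(s)
red=((H[...,0]<8)|(H[...,0]>172))&(H[...,1]>120)&(H[...,2]>80)
m=(red).astype(np.uint8)
m=cv2.morphologyEx(m,cv2.MORPH_CLOSE,np.ones((13,13),np.uint8))  # bridge band
n,l,st,ce=cv2.connectedComponentsWithStats(m)
for i in range(1,n):
    if st[i,4]<80: continue
    z=np.median(P[l==i][:,2]); r=cv2.minAreaRect(np.argwhere(l==i)[:,::-1].astype(np.float32))
    c=cv2.boxPoints(r); B=np.array([onz(s,*p,z) for p in c])
    print(ce[i].round(1),st[i],"z",z.round(3),"ctr",B.mean(0).round(4),"sides",np.linalg.norm(B[1]-B[0]).round(4),np.linalg.norm(B[2]-B[1]).round(4),"dir",np.degrees(np.arctan2(*(B[1]-B[0])[1::-1])).round(1))
a=s["image"][145:205,170:280,::-1]; cv2.imwrite("pics/packcrop.png",cv2.resize(a,None,fx=7,fy=7,interpolation=cv2.INTER_CUBIC))
a=s["image"][150:230,260:360,::-1]; cv2.imwrite("pics/lanecrop.png",cv2.resize(a,None,fx=7,fy=7,interpolation=cv2.INTER_CUBIC))
E
```

```text
[179.2 103.7] [167  94  25  20 449] z 0.138 ctr [0.8577 0.3596 0.1381] sides 0.0885 0.0741 dir -89.0
[247.  104.9] [222  95  51  21 988] z 0.137 ctr [0.8572 0.1103 0.1374] sides 0.0755 0.1847 dir 1.0
[358.3 107. ] [347  98  25  19 439] z 0.138 ctr [ 0.8563 -0.2968  0.1376] sides 0.0697 0.0873 dir -1.2
[207.  175.4] [194 167  26  18 405] z 0.041 ctr [0.6121 0.2586 0.0411] sides 0.0637 0.0946 dir -0.3
[125.2 182. ] [  93  168   70   30 1458] z 0.059 ctr [0.575  0.5524 0.059 ] sides 0.2617 0.0942 dir -83.7
[108.3 260.3] [  64  225   79   65 3772] z 0.075 ctr [0.3017 0.6102 0.0746] sides 0.2259 0.2807 dir 5.7
```

View pics/packcrop.png

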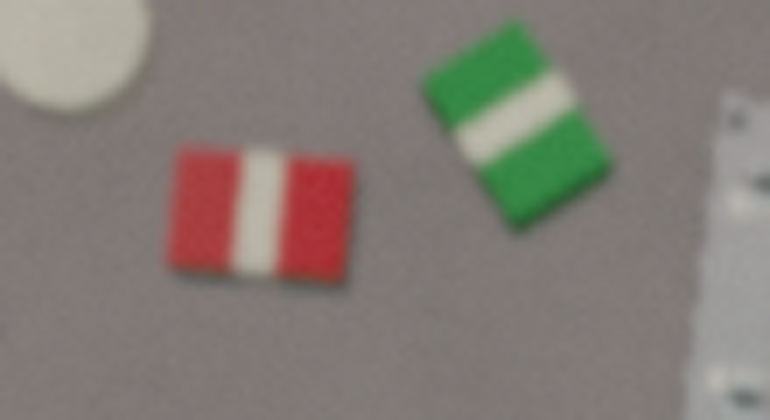

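View pics/lanecrop.png

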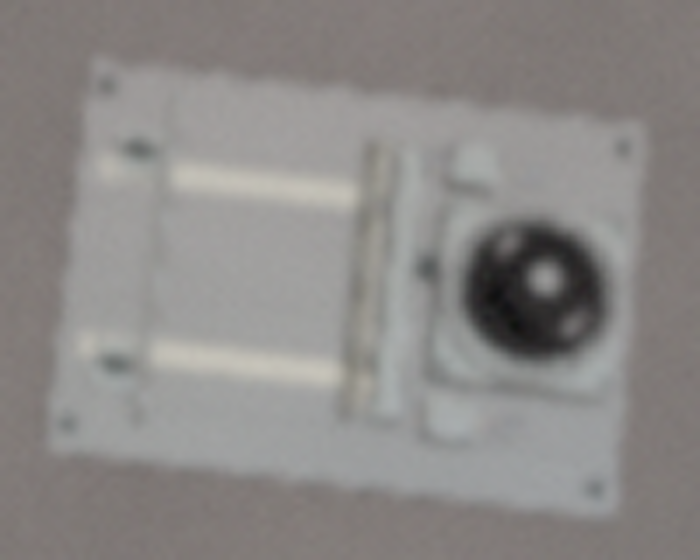

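```bash
python3 - <<'E'
from h import *
for n,(r0,r1,c0,c1) in {"top":(175,210,315,360),"scene":(150,215,130,200)}.items():
    s=load(f"pics/{n}0.npz"); a=s["image"][r0:r1,c0:c1,::-1].astype(float)
    a=np.clip(255*(a/255)**0.5,0,255).astype(np.uint8)
    k=600//a.shape[0] if n=="scene" else 16
    k=min(k,600//a.shape[0],800//a.shape[1]); print(n,k)
    cv2.imwrite(f"pics/knob_{n}.png",cv2.resize(a,None,fx=k,fy=k,interpolation=cv2.INTER_CUBIC))
# plate
for n in ("top","scene"):
    s=load(f"pics/{n}0.npz"); H=hsv(s); P=cloud(s); im=s["image"].astype(int)
    q=(178,330) if n=="top" else (205,190)
    print(n, "plate px",[im[175,300],im[215,300]] if n=="top" else [im[195,195],im[215,170]], "bench",im[230,240] if n=="top" else im[150,200])
s=load("pics/top0.npz"); P=cloud(s)
b=P[225:235,230:250].reshape(-1,3); print("bench z top",b[:,2].mean(),b[:,2].std())
b=P[183:190,290:305].reshape(-1,3); print("plate z",b[:,2].mean(),b[:,2].std())
E
```

```text
top 16
scene 9
top plate px [array([183, 180, 173]), array([160, 162, 161])] bench [131 124 121]
scene plate px [array([162, 158, 159]), array([162, 158, 159])] bench [121 112 112]
bench z top 0.006347351186292197 0.10957646317584908
plate z 0.00614692482844092 0.0033577443734062085
```

View pics/knob_top.png

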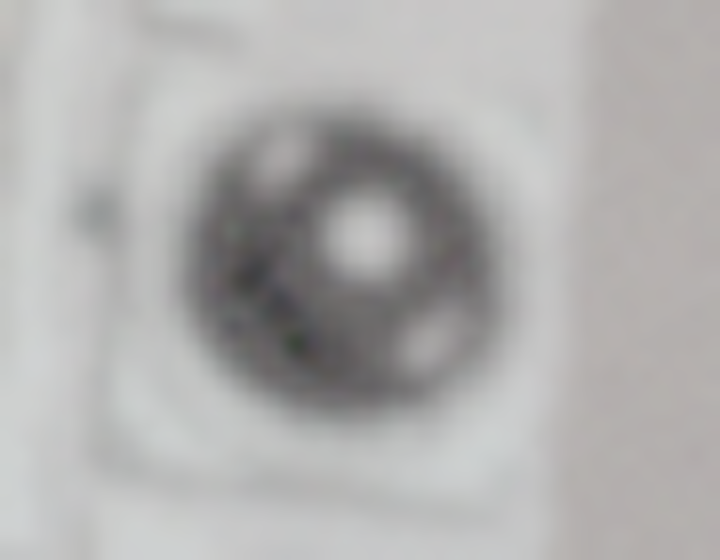

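View pics/knob_scene.png

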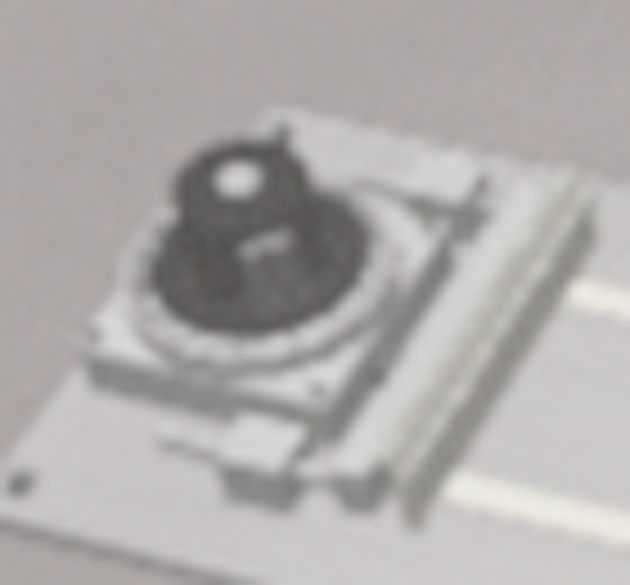

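```bash
python3 - <<'E'
from h import *
t=load("pics/top0.npz"); s=load("pics/scene0.npz")
def quad(sn,mask,z,seed):
    n,l,st,ce=cv2.connectedComponentsWithStats(mask); i=l[seed[1],seed[0]]
    c=max(cv2.findContours((l==i).astype(np.uint8),cv2.RETR_EXTERNAL,cv2.CHAIN_APPROX_NONE)[0],key=len)[:,0]
    W=np.array([onz(sn,*p,z)[:2] for p in c]).astype(np.float32)
    r=cv2.minAreaRect(W); B=cv2.boxPoints(r)
    # refine: fit a line to each side
    C=np.array(r[0]); out=[]
    for k in range(4):
        a,b=B[k],B[(k+1)%4]; d=(b-a)/np.linalg.norm(b-a); nn=np.array([-d[1],d[0]])
        q=(W-a)@nn; tt=(W-a)@d; L=np.linalg.norm(b-a); sel=(abs(q)<0.008)&(tt>0.15*L)&(tt<0.85*L)
        v=cv2.fitLine(W[sel],cv2.DIST_HUBER,0,1e-4,1e-4).ravel(); out.append(v)
    pts=[]
    for k in range(4):
        v,w=out[k],out[(k+1)%4]; A=np.array([v[:2],-w[:2]]).T; x=np.linalg.solve(A,w[2:]-v[2:]); pts.append(v[2:]+x[0]*v[:2])
    pts=np.array(pts); print(" ctr",pts.mean(0).round(4),"sides",[np.linalg.norm(pts[k]-pts[k-1]).round(4) for k in range(4)],"edge angs",[np.degrees(np.arctan2(v[1],v[0])).round(2) for v in out])
    return pts
for nme,sn,sd_pack,sd_pl in (("top",t,(200,176),(300,182)),("scene",s,(300,222),(200,215))):
    im=sn["image"].astype(np.int16); sat=im.max(2)-im.min(2); H=hsv(sn)
    red=(((H[...,0]<8)|(H[...,0]>172))&(H[...,1]>120)&(H[...,2]>(90 if nme=="top" else 150))).astype(np.uint8)
    red=cv2.morphologyEx(red,cv2.MORPH_CLOSE,np.ones((9,9),np.uint8))
    print(nme,"pack"); quad(sn,red,0.042,sd_pack)
    pl=((im.min(2)>140)&(sat<22)).astype(np.uint8); pl=cv2.morphologyEx(pl,cv2.MORPH_CLOSE,np.ones((9,9),np.uint8))
    try: print(nme,"plate",sd_pl); p=quad(sn,pl,0.008,sd_pl)
    except Exception as e: print(e)
    cv2.imwrite(f"pics/mask_{nme}.png",pl*200+red*55)
    g=im.max(2)
# tab marks & cap, triangulated
def tri(ut,us):
    d1,c1=ray(t,*ut); d2,c2=ray(s,*us); A=np.array([d1,-d2]).T; x=np.linalg.lstsq(A,c2-c1,rcond=None)[0]; p,q=c1+x[0]*d1,c2+x[1]*d2; return ((p+q)/2).round(4),np.linalg.norm(p-q).round(4)
print("cap",tri((315+365/16,175+232/16),(130+238/9,150+178/9)))
print("tab",tri((315+280/16,175+160/16),(130+265/9,150+243/9)))
for p in ((280,160),(430,335)): print(onz(t,315+p[0]/16-.5,175+p[1]/16-.5,0.06).round(4), onz(t,315+p[0]/16-.5,175+p[1]/16-.5,0.044).round(4))
E
```

```text
top pack
 ctr [0.6118 0.2578] sides [np.float32(0.0631), np.float32(0.0909), np.float32(0.0558), np.float32(0.0905)] edge angs [np.float32(-0.73), np.float32(89.47), np.float32(-0.07), np.float32(84.82)]
top plate (300, 182)
 ctr [ 0.5689 -0.131 ] sides [np.float32(0.213), np.float32(0.3011), np.float32(0.2149), np.float32(0.3027)] edge angs [np.float32(-5.25), np.float32(83.84), np.float32(-5.68), np.float32(84.2)]
scene packTraceback (most recent call last):
  File "<stdin>", line 23, in <module>
  File "<stdin>", line 13, in quad
cv2.error: OpenCV(4.12.0) /io/opencv/modules/imgproc/src/linefit.cpp:50: error: (-215:Assertion failed) count > 0 in function 'fitLine2D_wods'
```

```bash
python3 - <<'E'
from h import *
t=load("pics/top0.npz"); s=load("pics/scene0.npz")
# enlarge scene crops for viewing, with 10px grid labels
def crop(sn,r0,r1,c0,c1,k,name):
    a=cv2.resize(sn["image"][r0:r1,c0:c1,::-1],None,fx=k,fy=k,interpolation=cv2.INTER_CUBIC)
    for c in range((c0+9)//10*10,c1,10):
        cv2.putText(a,str(c),((c-c0)*k,9),0,.33,(0,0,255)); cv2.line(a,((c-c0)*k+k//2,10),((c-c0)*k+k//2,16),(0,0,255))
    for r in range((r0+9)//10*10,r1,10):
        cv2.putText(a,str(r),(0,(r-r0)*k+k//2),0,.33,(0,0,255)); cv2.line(a,(24,(r-r0)*k+k//2),(30,(r-r0)*k+k//2),(0,0,255))
    cv2.imwrite(name,a)
crop(s,155,235,125,250,6,"pics/c_lane_scene.png")
crop(s,195,245,285,335,11,"pics/c_pack_scene.png")
def tri(ut,us):
    d1,c1=ray(t,*ut); d2,c2=ray(s,*us); A=np.array([d1,-d2]).T; x=np.linalg.lstsq(A,c2-c1,rcond=None)[0]; p,q=c1+x[0]*d1,c2+x[1]*d2; return ((p+q)/2).round(4),np.linalg.norm(p-q).round(4)
print("cap",tri((315+365/16-.5,175+232/16-.5),(130+238/9-.5,150+178/9-.5)))
print("tab",tri((315+280/16-.5,175+160/16-.5),(130+265/9-.5,150+243/9-.5)))
for p in ((280,160),(430,335)): print(onz(t,315+p[0]/16-.5,175+p[1]/16-.5,0.06).round(4), onz(t,315+p[0]/16-.5,175+p[1]/16-.5,0.044).round(4))
# predicted knob axis from plate
a=np.radians(-5.7); ex=np.array([np.cos(a),np.sin(a)]); ey=np.array([-ex[1],ex[0]]); print("knob pred",np.array([.569,-.131])-.115*ey,"mid",np.array([.569,-.131])+.034*ey)
E
```

```text
cap (array([ 0.5615, -0.2239,  0.0837]), np.float64(0.0006))
tab (array([ 0.5803, -0.2074,  0.0735]), np.float64(0.0022))
[ 0.5829 -0.2087  0.06  ] [ 0.5865 -0.2115  0.044 ]
[ 0.5425 -0.2425  0.06  ] [ 0.5456 -0.2457  0.044 ]
knob pred [ 0.55757823 -0.24543139] mid [ 0.57237687 -0.09716811]
```

View pics/c_lane_scene.png

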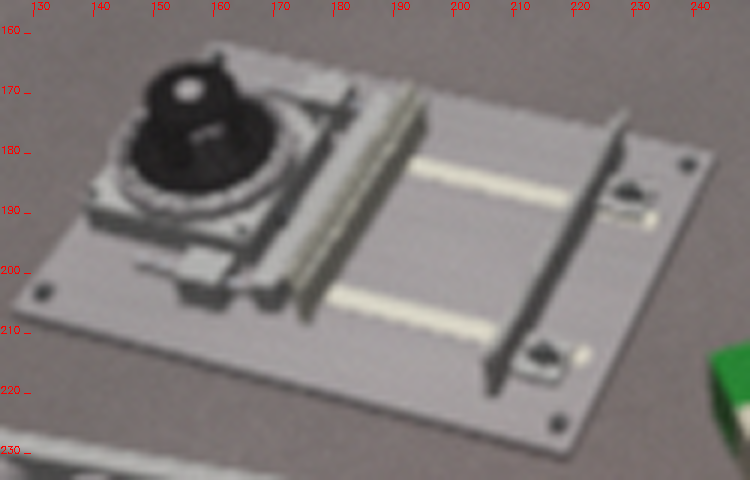

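View pics/c_pack_scene.png

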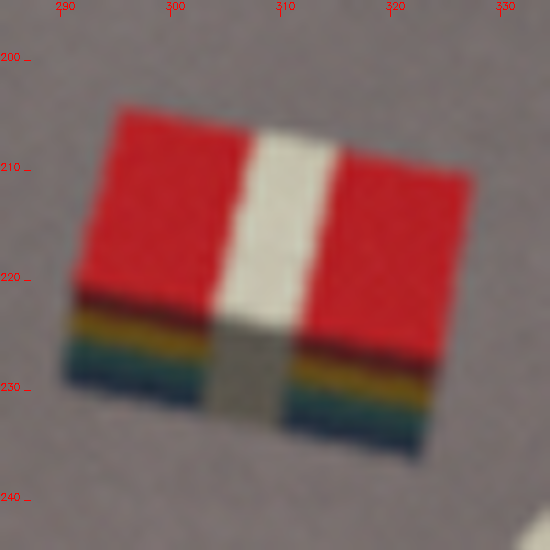

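```bash
python3 - <<'E'
from h import *
t=load("pics/top0.npz"); s=load("pics/scene0.npz")
print("cams",(-t["R"].T@t["t"]).round(3),(-s["R"].T@s["t"]).round(3))
L=lambda p:(260+p[0]/7-.5,150+p[1]/7-.5)     # lanecrop -> top px
K=lambda p:(170+p[0]/7-.5,145+p[1]/7-.5)     # packcrop
S=lambda p:(125+p[0]/6-.5,155+p[1]/6-.5)     # c_lane_scene
Q=lambda p:(285+p[0]/11-.5,195+p[1]/11-.5)
ang=lambda a,b:np.degrees(np.arctan2(b[1]-a[1],b[0]-a[0])).round(2)
h=[onz(t,*L(p),.008) for p in ((108,85),(623,148),(595,488),(68,425))]
print("holes top",np.round(h,4)[:,:2].tolist(),ang(h[1],h[0])-90,ang(h[2],h[3])-90,ang(h[3],h[0]),ang(h[2],h[1]))
g=[onz(s,*S(p),.008) for p in ((688,164),(558,424),(42,292))]
print("holes scene",np.round(g,4)[:,:2].tolist(),ang(g[2],g[1])-90,ang(g[1],g[0]))
p=[onz(t,*K(p),.042) for p in ((178,149),(355,160),(347,272),(168,264))]
print("pack top",np.mean(p,0).round(4),ang(p[1],p[0])-90,ang(p[2],p[3])-90,ang(p[3],p[0]),ang(p[2],p[1]))
p=[onz(s,*Q(p),.042) for p in ((116,104),(474,176),(440,362),(74,286))]
print("pack scene",np.mean(p,0).round(4),np.round(p,4)[:,:2].tolist(),ang(p[0],p[1])-90,ang(p[3],p[2])-90,ang(p[3],p[0]),ang(p[2],p[1]))
# rail top: triangulate ends. top view: rail line (170,95)-(135,420) ; scene lip ends
# cap: dark pixels with depth>0.07
for n,sn in (("top",t),("scene",s)):
    P=cloud(sn); m=(P[...,2]>.07)&(P[...,2]<.09)&(abs(P[...,0]-.561)<.05)&(abs(P[...,1]+.2235)<.05)
    v=P[m]; (c,r)=cv2.minEnclosingCircle(v[:,:2].astype(np.float32)); print(n,"cap pts",len(v),v.mean(0).round(4),np.median(v[:,2]).round(4),"enc",np.round(c,4),round(r,4))
    im=sn["image"]; d=((im.max(2)<75)).astype(np.uint8); nn,l,st,ce=cv2.connectedComponentsWithStats(d)
    u,vv=map(int,map(round,proj(sn,[.561,-.2235,.06]))); i=l[vv,u]; print(n,"dark blob",st[i],ce[i])
    M=(l==i); c=max(cv2.findContours(M.astype(np.uint8),0,cv2.CHAIN_APPROX_NONE)[0],key=len)
    print(cv2.fitEllipse(c))
for z in (.074,.078):
    a=onz(t,315+280/16-.5,175+160/16-.5,z);b=onz(t,315+430/16-.5,175+335/16-.5,z); print("tabs",z,((a+b)/2).round(4),np.linalg.norm(a-b).round(4),ang(b,a))
E
```

```text
cams [0.252 0.053 1.551] [1.337 0.254 0.86 ]
holes top [[0.6804, 0.0013], [0.6503, -0.2818], [0.462, -0.2628], [0.49, 0.0202]] -6.069999999999993 -5.650000000000006 -5.69 -5.76
holes scene [[0.4865, 0.0196], [0.6769, 0.001], [0.6484, -0.2837]] -5.719999999999999 174.42
pack top [0.6151 0.2579 0.042 ] -2.489999999999995 -1.4200000000000017 -1.85 -1.68
pack scene [0.6129 0.2597 0.042 ] [[0.5773, 0.2131], [0.5831, 0.3091], [0.6483, 0.3054], [0.6429, 0.2111]] -3.489999999999995 -3.299999999999997 178.27 176.76
top cap pts 143 [ 0.5585 -0.224   0.0784] 0.0784 enc [ 0.5615 -0.2277] 0.0297
top dark blob [     0      0    512    384 179477] [243.05883762 182.98958084]
((229.04483032226562, 175.0264434814453), (415.4732971191406, 577.4198608398438), 77.60391998291016)
scene cap pts 166 [ 0.5655 -0.2228  0.0803] 0.0813 enc [ 0.563  -0.2269] 0.0312
scene dark blob [146 165  25  23 373] [157.98391421 176.91420912]
((157.93191528320312, 176.4903106689453), (21.034852981567383, 22.898761749267578), 86.0784683227539)
tabs 0.074 [ 0.5598 -0.223   0.074 ] 0.0522 39.9
tabs 0.078 [ 0.559  -0.2222  0.078 ] 0.052 39.9
```

```bash
python3 - <<'E'
from h import *
t=load("pics/top0.npz"); s=load("pics/scene0.npz")
k=np.array([.561,-.2238]); a=np.radians(-5.75); ex=np.array([np.cos(a),np.sin(a)]); ey=np.array([-ex[1],ex[0]]); O=k+.115*ey
lane=lambda p:np.array([(p[:2]-O)@ex,(p[:2]-O)@ey,p[2]])
W=lambda x,y,z:np.r_[O+x*ex+y*ey,z]
# rectify to lane plane at heights, each view (ray casting onto plane)
for n,sn in (("top",t),("scene",s)):
    for z in (.008,.038,.044):
        # 1px = .5mm; y from -.06 to .13 (cols), x from .1 to -.1 (rows)
        yy,xx=np.meshgrid(np.arange(-.06,.13,.0005),np.arange(.11,-.11,-.0005)); P=np.stack([O[0]+xx*ex[0]+yy*ey[0],O[1]+xx*ex[1]+yy*ey[1],np.full_like(xx,z)],-1)
        C=P@sn["R"].T+sn["t"]; f=foc(sn); u=f*C[...,0]/C[...,2]+sn["cx"]; v=f*C[...,1]/C[...,2]+sn["cy"]
        r=cv2.remap(sn["image"],u.astype(np.float32),v.astype(np.float32),cv2.INTER_CUBIC)
        np.save(f"pics/r_{n}_{int(z*1000)}.npy",r)
        g=r[190:250].mean(2).mean(0)  # x in [-.015,.015]
        if z!=.038:
            print(n,z); i=np.arange(250,380,4); print(" ".join(f"{yy[0,j]*1000:.0f}:{g[j]:.0f}" for j in i))
            i=np.arange(0,120,4); print(" ".join(f"{yy[0,j]*1000:.0f}:{g[j]:.0f}" for j in i))
A=np.vstack([np.hstack([np.load(f"pics/r_{n}_{z}.npy") [::1,::1] for z in (8,44)]) for n in ("top","scene")])
A=cv2.resize(A,None,fx=.68,fy=.68)[:,:,::-1]; cv2.imwrite("pics/rect.png",A); print(A.shape)
P=cloud(s); m=np.array([lane(p) for p in P.reshape(-1,3)]); q=m[(abs(m[:,0])<.08)&(m[:,1]>.06)&(m[:,1]<.12)&(m[:,2]>.014)&(m[:,2]<.06)]
print(len(q)); print(np.percentile(q[:,1],[5,25,50,75,95]).round(4),np.percentile(q[:,2],[5,50,95]).round(4))
for lo,hi in ((.014,.022),(.022,.03),(.03,.038),(.038,.05)):
    w=q[(q[:,2]>lo)&(q[:,2]<hi)]; print(lo,len(w),np.median(w[:,1]).round(4))
E
```

```text
top 0.008
65:158 67:158 69:158 71:157 73:157 75:156 77:155 79:154 81:152 83:151 85:150 87:151 89:152 91:154 93:155 95:156 97:157 99:157 101:157 103:157 105:157 107:157 109:157 111:156 113:156 115:156 117:156 119:156 121:156 123:155 125:155 127:152 129:147
-60:141 -58:147 -56:152 -54:158 -52:162 -50:166 -48:165 -46:162 -44:155 -42:148 -40:144 -38:146 -36:149 -34:148 -32:144 -30:137 -28:132 -26:131 -24:135 -22:142 -20:150 -18:154 -16:158 -14:159 -12:159 -10:159 -8:159 -6:159 -4:159 -2:160
top 0.044
65:159 67:159 69:158 71:158 73:158 75:157 77:156 79:155 81:153 83:151 85:149 87:150 89:151 91:153 93:155 95:156 97:157 99:157 101:157 103:157 105:157 107:157 109:157 111:156 113:156 115:156 117:157 119:157 121:156 123:155 125:155 127:152 129:147
-60:119 -58:125 -56:132 -54:139 -52:147 -50:154 -48:161 -46:165 -44:165 -42:160 -40:154 -38:147 -36:145 -34:147 -32:150 -30:149 -28:144 -26:138 -24:133 -22:132 -20:137 -18:144 -16:151 -14:155 -12:158 -10:158 -8:159 -6:159 -4:159 -2:159
scene 0.008
65:159 67:159 69:158 71:149 73:129 75:101 77:77 79:67 81:68 83:80 85:106 87:135 89:154 91:160 93:159 95:
[... 287 characters left out ...]
2:151 -20:158 -18:159 -16:158 -14:158 -12:158 -10:158 -8:159 -6:159 -4:159 -2:159
scene 0.044
65:160 67:160 69:159 71:159 73:160 75:160 77:159 79:159 81:160 83:160 85:155 87:142 89:119 91:92 93:74 95:67 97:70 99:87 101:117 103:144 105:156 107:158 109:157 111:156 113:156 115:156 117:156 119:156 121:156 123:157 125:157 127:157 129:158
-60:97 -58:84 -56:72 -54:66 -52:66 -50:79 -48:108 -46:141 -44:163 -42:171 -40:173 -38:173 -36:169 -34:160 -32:148 -30:138 -28:128 -26:121 -24:124 -22:132 -20:130 -18:112 -16:91 -14:79 -12:77 -10:80 -8:92 -6:115 -4:140 -2:156
(598, 517, 3)
283
[0.0808 0.0847 0.0858 0.0891 0.1063] [0.0146 0.0258 0.0485]
0.014 115 0.0927
0.022 46 0.0854
0.03 48 0.085
0.038 71 0.0861
```

View pics/rect.png

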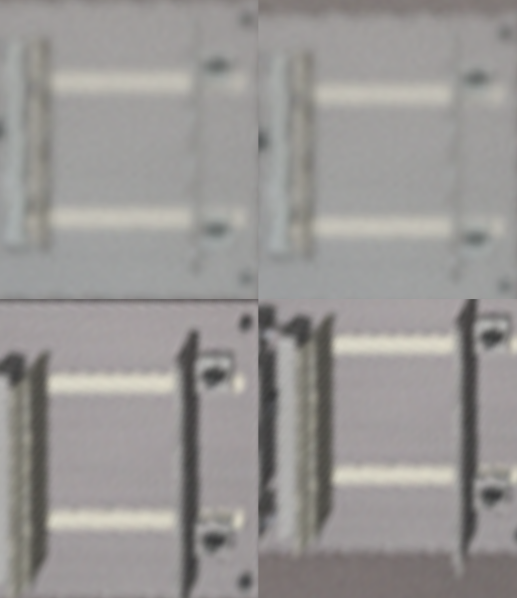

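```bash
cat > go.py <<'E'
import sys,numpy as np
from station import manip
from scipy.spatial.transform import Rotation as R
def st():
    s=manip.sense(); M=R.from_quat(s["tool_rot"]).as_matrix(); return s,M
s,M=st(); print("t",round(s["t"],2),"tcp",s["tcp_pos"].round(4),"yaw(tool y) deg",np.degrees(np.arctan2(M[1,1],M[0,1])).round(2),"tilt",np.degrees(np.arccos(-M[2,2])).round(2),"F",s["force"].round(2),"T",s["ft_torque"].round(3),"gap",round(s["finger_gap"],3),"q",s["q"].round(2))
if len(sys.argv)>1:
    x,y,z,a=map(float,sys.argv[1:5]); cur=np.degrees(np.arctan2(M[1,1],M[0,1])); d=(a-cur+90)%180-90
    print("dp cm",(100*M.T@(np.array([x,y,z])-s["tcp_pos"])).round(2),"roll",(-np.radians(d)).round(3))
E
python3 go.py .613 .259 .2 -2.6
```

```text
t 0.1 tcp [ 0.1587 -0.6039  0.2494] yaw(tool y) deg -75.29 tilt 0.11 F [ 0.59  0.72 -0.06] T [-0.026  0.008  0.031] gap 1.001 q [-1.49  0.53  1.43 -0.    1.18 -0.18]
dp cm [ 65.85 -71.91   5.1 ] roll -1.269
```

```bash
python3 -m creep '{"claw":[8.5,8.5,8.5,8.5,8.5,8.5,8.5,8.5,8.5,8.5,8.5,8.5],"dp":[[65.85,-71.9,2],[65.85,-71.9,2],[65.85,-71.9,2],[65.85,-71.9,2],[65.85,-71.9,2],[65.85,-71.9,2],[65.85,-71.9,2],[65.85,-71.9,2],[65.85,-71.9,2],[65.85,-71.9,2],[65.85,-71.9,2],[65.85,-71.9,2]],"roll":[-1.269,-1.269,-1.269,-1.269,-1.269,-1.269,-1.269,-1.269,-1.269,-1.269,-1.269,-1.269]}' 40; python3 go.py .613 .259 .12 -2.6
```

```text
t: 1.3
tcp_pos: [0.4388, -0.0717, 0.2379]
tool_rot: [0.723, 0.691, -0.0, 0.0]
force: [1.0, -0.4, -0.0]
finger_gap: 0.996
t 1.3 tcp [ 0.4388 -0.0717  0.2379] yaw(tool y) deg -2.59 tilt 0.0 F [ 1.   -0.36 -0.02] T [ 0.018 -0.017 -0.019] gap 0.996 q [-0.41  0.31  1.88 -0.    0.95 -0.37]
dp cm [33.82 15.91 11.79] roll 0.0
```

```bash
python3 -m creep '{"claw":[8.5,8.5,8.5,8.5,8.5,8.5,8.5,8.5,8.5,8.5],"dp":[[33.8,15.9,8],[33.8,15.9,8],[33.8,15.9,8],[33.8,15.9,8],[33.8,15.9,8],[33.8,15.9,8],[33.8,15.9,8],[33.8,15.9,8],[33.8,15.9,8],[33.8,15.9,8]],"roll":[0,0,0,0,0,0,0,0,0,0]}'; python3 go.py .613 .259 .024 -2.6
```

```text
t: 2.3
tcp_pos: [0.6115, 0.2571, 0.1569]
tool_rot: [0.722, 0.692, -0.001, -0.0]
force: [-0.1, 0.1, -0.0]
finger_gap: 0.991
t 2.3 tcp [0.6115 0.2571 0.1569] yaw(tool y) deg -2.49 tilt 0.14 F [-0.09  0.11 -0.01] T [-0.041  0.021 -0.035] gap 0.991 q [ 0.23  0.69  1.41 -0.    1.05  0.27]
dp cm [ 0.21  0.17 13.29] roll 0.002
```

```bash
python3 -m creep '{"claw":[8.5,8.5,8.5,8.5],"dp":[[0.2,0.15,4],[0.2,0.15,8.2],[0.2,0.15,8.2],[0.2,0.15,8.2]],"roll":[0,0,0,0]}'; python3 go.py .613 .259 .024 -2.6; python3 - <<'E'
from station import imaging
import cv2
s=imaging.snapshot("scene"); a=s["image"][150:250,260:370,::-1]; cv2.imwrite("pics/g1.png",cv2.resize(a,None,fx=6,fy=6,interpolation=cv2.INTER_CUBIC))
E
```

```text
t: 2.7
tcp_pos: [0.6132, 0.2574, 0.076]
tool_rot: [0.723, 0.69, -0.001, -0.001]
force: [0.8, 1.7, -0.1]
finger_gap: 0.997
t 2.7 tcp [0.6132 0.2574 0.076 ] yaw(tool y) deg -2.66 tilt 0.14 F [ 0.85  1.69 -0.13] T [ 0.001 -0.001  0.007] gap 0.997 q [ 0.23  0.79  1.44 -0.    0.9   0.28]
dp cm [ 0.17 -0.02  5.2 ] roll -0.001
```

View pics/g1.png

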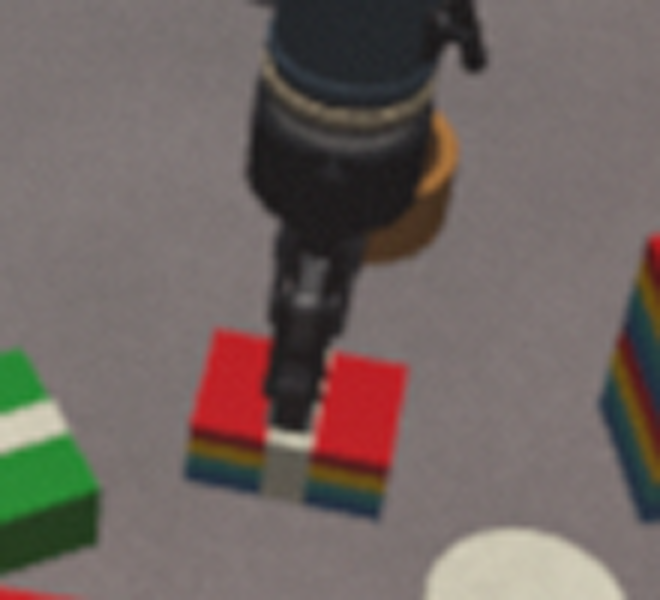

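The picture shows the front finger at about (290,420) px in the crop, above the pale band and in front of the pack's near face. The grasp is centred, so I'll descend and grip.

```bash
python3 -m creep '{"claw":[8.5,8.5,8.5,8.5,5.5,5.5,5.5,5.5,5.5,5.5,5.5,5.5],"dp":[[0.15,0,2.5],[0.15,0,5],[0.15,0,5],[0.15,0,5],[0.15,0,5],[0.15,0,5],[0.15,0,5],[0.15,0,5],[0.15,0,5],[0.15,0,5],[0.15,0,5],[0.15,0,5]],"roll":[0,0,0,0,0,0,0,0,0,0,0,0]}' 40; python3 go.py .5756 -.0785 .15 -5.75
```

```text
t: 3.95
tcp_pos: [0.6152, 0.2606, 0.0286]
tool_rot: [0.723, 0.691, 0.001, 0.001]
force: [-0.4, -0.1, 5.7]
finger_gap: 0.74
t 3.95 tcp [0.6152 0.2606 0.0286] yaw(tool y) deg -2.59 tilt 0.18 F [-0.43 -0.09  5.71] T [-0.009  0.343  0.023] gap 0.74 q [0.23 0.86 1.45 0.   0.82 0.28]
dp cm [-34.04  -2.39 -12.18] roll 0.055
```

```bash
python3 -m creep '{"claw":[5.5,5.5,5.5,5.5,5.5,5.5,5.5,5.5,5.5,5.5,5.5],"dp":[[0,0,-3],[0,0,-8],[0,0,-12],[-8,-0.6,-12],[-16,-1.2,-12],[-24,-1.8,-12],[-34,-2.4,-12],[-34,-2.4,-12],[-34,-2.4,-12],[-34,-2.4,-12],[-34,-2.4,-12]],"roll":[0,0,0,0.05,0.055,0.055,0.055,0.055,0.055,0.055,0.055]}'; python3 go.py .5756 -.0785 .06 -5.75;  python3 - <<'E'
from station import imaging
from h import *
for n in ("scene","top"):
    s=imaging.snapshot(n); np.savez(f"pics/{n}1.npz",**s)
s=load("pics/scene1.npz");a=s["image"][120:240,110:270,::-1]; cv2.imwrite("pics/g2.png",cv2.resize(a,None,fx=5,fy=5,interpolation=cv2.INTER_CUBIC))
E
```

```text
t: 5.05
tcp_pos: [0.575, -0.0841, 0.1469]
tool_rot: [0.744, 0.669, -0.0, 0.002]
force: [0.5, -0.1, -2.8]
finger_gap: 0.741
t 5.05 tcp [ 0.575  -0.0841  0.1469] yaw(tool y) deg -6.09 tilt 0.21 F [ 0.54 -0.13 -2.75] T [-0.002  0.019 -0.026] gap 0.741 q [-0.34  0.6   1.64 -0.    0.89 -0.23]
dp cm [ 0.58 -0.03  8.68] roll -0.006
```

View pics/g2.png

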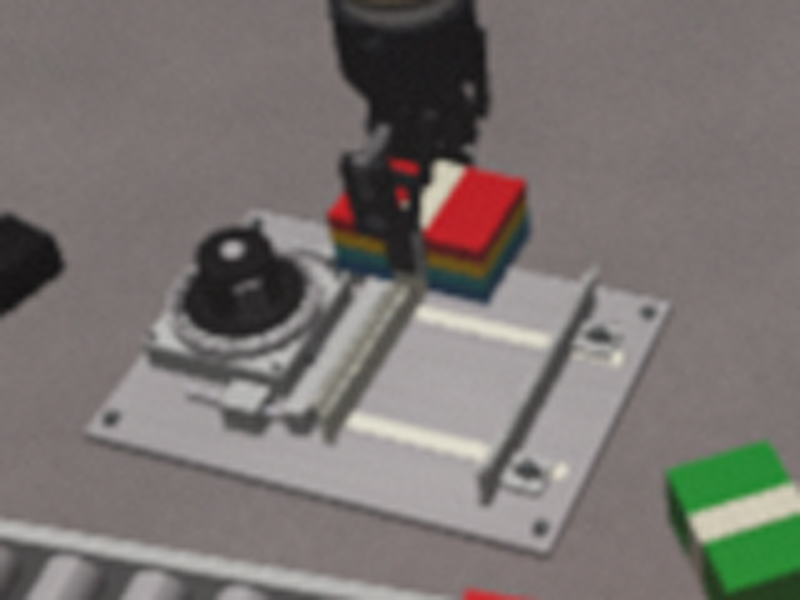

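```bash
python3 -m creep '{"claw":[5.5,5.5,5.5],"dp":[[0,0,3],[0,0,4],[0,0,4]],"roll":[0,0,0]}'; python3 go.py .5756 -.0785 .06 -5.75;  python3 - <<'E'
from station import imaging,manip
from h import *
for n in ("scene","top"):
    s=imaging.snapshot(n); np.savez(f"pics/{n}2.npz",**s)
print(manip.sense()["tcp_pos"])
s=load("pics/scene2.npz");a=s["image"][150:240,130:250,::-1]; cv2.imwrite("pics/g3.png",cv2.resize(a,None,fx=6,fy=6,interpolation=cv2.INTER_CUBIC))
s=load("pics/top2.npz");a=s["image"][130:230,250:360,::-1]; cv2.imwrite("pics/g3t.png",cv2.resize(a,None,fx=6,fy=6,interpolation=cv2.INTER_CUBIC))
E
```

```text
t: 5.45
tcp_pos: [0.5731, -0.0763, 0.1044]
tool_rot: [0.741, 0.672, -0.001, -0.002]
force: [-0.7, -0.4, -3.3]
finger_gap: 0.745
t 5.45 tcp [ 0.5731 -0.0763  0.1044] yaw(tool y) deg -5.61 tilt 0.29 F [-0.74 -0.44 -3.3 ] T [0.032 0.044 0.01 ] gap 0.745 q [-0.33  0.67  1.67  0.    0.81 -0.23]
dp cm [-0.2   0.29  4.44] roll 0.002
[ 0.57487361 -0.07727539  0.10618085]
```

View pics/g3.png

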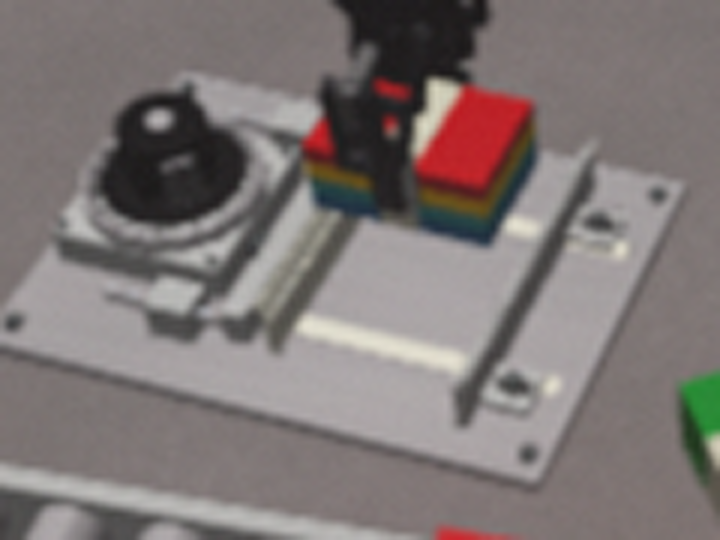

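View pics/g3t.png

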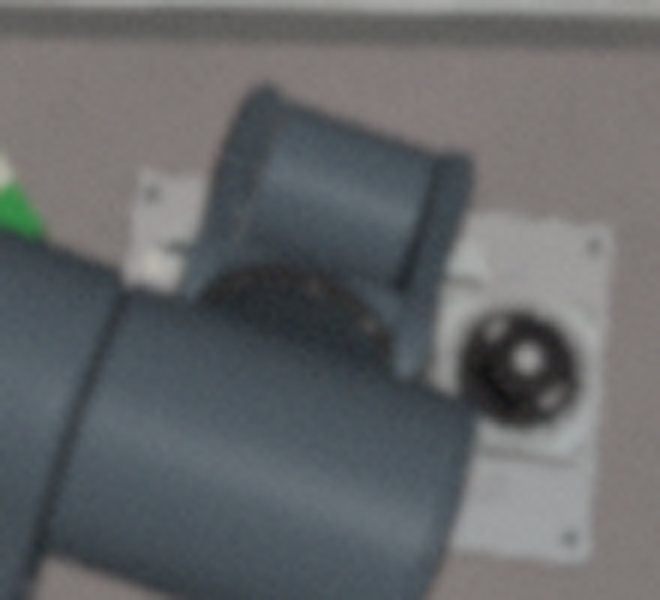

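```bash
python3 - <<'E'
from h import *
s=load("pics/scene2.npz")
k=np.array([.561,-.2238]); a=np.radians(-5.75); ex=np.array([np.cos(a),np.sin(a)]); ey=np.array([-ex[1],ex[0]]); O=k+.115*ey
lane=lambda p:np.array([(p[:2]-O)@ex,(p[:2]-O)@ey])
G=lambda p:(130+p[0]/6-.5,150+p[1]/6-.5)
for p,z in (((536,103),.119),((490,192),.119),((304,150),.119),((490,243),.077),((315,200),.077)):
    print(p,lane(onz(s,*G(p),z)).round(4))
print("tcp lane",lane(np.array([.5745,-.077])).round(4))
P=cloud(s); H=hsv(s); red=((H[...,0]<8)|(H[...,0]>172))&(H[...,1]>150)&(H[...,2]>130)
m=np.zeros_like(red); m[150:200,180:225]=1; q=P[red&m]; print(len(q),np.median(q[:,2]))
E
python3 go.py .5756 -.0785 .06 -5.75
```

```text
(536, 103) [-0.0339  0.0821]
(490, 192) [0.0317 0.0848]
(304, 150) [ 0.0321 -0.0122]
(490, 243) [0.0258 0.0786]
(315, 200) [ 0.0246 -0.0163]
tcp lane [-0.0013  0.0324]
202 0.1194011404582937
t 5.55 tcp [ 0.5749 -0.0773  0.1062] yaw(tool y) deg -5.64 tilt 0.02 F [ 0.75 -0.13 -2.6 ] T [0.061 0.027 0.012] gap 0.74 q [-0.33  0.67  1.66  0.    0.81 -0.23]
dp cm [-0.12  0.09  4.62] roll 0.002
```

```bash
python3 -m creep '{"claw":[5.5,5.5,5.5,5.5,5.5,5.5],"dp":[[-0.25,0,0],[-0.25,0,2.5],[-0.25,0,4.5],[-0.25,0,5.0],[-0.25,0,5.0],[-0.25,0,5.0]],"roll":[0,0,0,0,0,0]}'; python3 go.py .5752 -.0797 .0366 -5.75;  python3 - <<'E'
from station import imaging,manip
from h import *
for n in ("scene",):
    s=imaging.snapshot(n); np.savez(f"pics/{n}3.npz",**s)
s=load("pics/scene3.npz");a=s["image"][150:240,130:250,::-1]; cv2.imwrite("pics/g4.png",cv2.resize(a,None,fx=6,fy=6,interpolation=cv2.INTER_CUBIC))
E
```

```text
t: 6.15
tcp_pos: [0.5753, -0.0811, 0.057]
tool_rot: [0.742, 0.671, 0.0, 0.001]
force: [0.6, 0.2, -2.2]
finger_gap: 0.739
t 6.15 tcp [ 0.5753 -0.0811  0.057 ] yaw(tool y) deg -5.72 tilt 0.11 F [ 0.57  0.21 -2.23] T [ 0.03  -0.008  0.018] gap 0.739 q [-0.33  0.75  1.68 -0.    0.71 -0.23]
dp cm [ 0.14 -0.03  2.04] roll 0.0
```

View pics/g4.png

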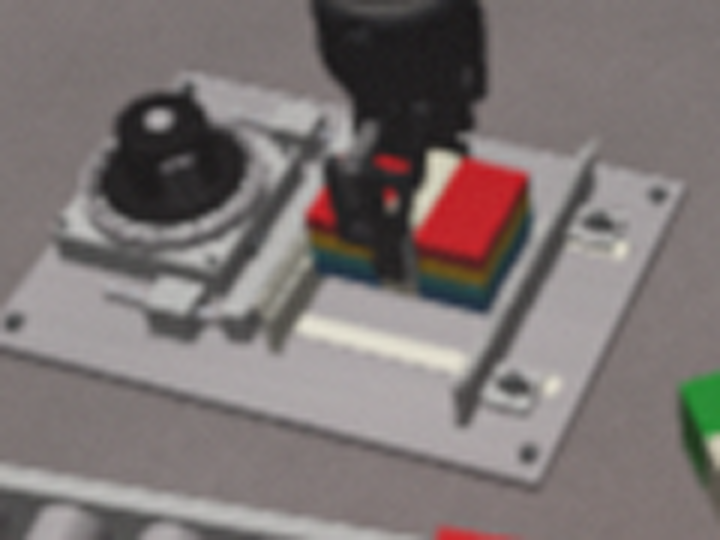

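The pack is lowered between the shoe, whose edge is at about (300,260) px, and the rail at about (530,240), with no contact force. I'll set it down.

```bash
python3 -m creep '{"claw":[5.5,5.5,5.5,5.5,5.5],"dp":[[0,0,1],[0,0,1.7],[0,0,2.0],[0,0,2.1],[0,0,2.1]],"roll":[0,0,0,0,0]}'; python3 go.py .5752 -.0797 .0366 -5.75
```

```text
t: 6.7
tcp_pos: [0.5741, -0.0808, 0.0366]
tool_rot: [0.742, 0.671, -0.0, -0.0]
force: [-3.8, 0.7, 12.0]
finger_gap: 0.742
t 6.7 tcp [ 0.5741 -0.0808  0.0366] yaw(tool y) deg -5.73 tilt 0.01 F [-3.76  0.65 11.96] T [ 0.082  0.279 -0.008] gap 0.742 q [-0.33  0.78  1.69 -0.    0.67 -0.23]
dp cm [0.12 0.1  0.  ] roll 0.0
```

```bash
python3 -m creep '{"claw":[8.5,8.5,8.5,8.5,8.5,8.5,8.5,8.5,8.5],"dp":[[0,0,0],[0,0,0],[0,0,0],[0,0,0],[0,0,-3],[0,0,-7],[0,0,-11],[0,0,-11],[0,0,-11]],"roll":[0,0,0,0,0,0,0,0,0]}'; python3 go.py .561 -.2238 .15 39.6
```

```text
t: 7.6
tcp_pos: [0.5749, -0.0809, 0.1459]
tool_rot: [0.742, 0.671, 0.001, 0.001]
force: [-0.9, 0.6, -0.7]
finger_gap: 0.993
t 7.6 tcp [ 0.5749 -0.0809  0.1459] yaw(tool y) deg -5.72 tilt 0.13 F [-0.91  0.56 -0.75] T [ 0.013  0.008 -0.062] gap 0.993 q [-0.33  0.61  1.64  0.    0.89 -0.23]
dp cm [-14.35   0.04  -0.4 ] roll -0.791
```

```bash
python3 -m creep '{"claw":[8.5,8.5,8.5,8.5,8.5,8.5,8.5,8.5,8.5],"dp":[[-4,0,0],[-8,0,0],[-12,0,0],[-14.35,0,0],[-14.35,0,0],[-14.35,0,0],[-14.35,0,0],[-14.35,0,0],[-14.35,0,0]],"roll":[-0.15,-0.3,-0.45,-0.6,-0.791,-0.791,-0.791,-0.791,-0.791]}'; python3 go.py .561 -.2238 .11 39.6;python3 - <<'E'
from station import imaging,manip
from h import *
for n in ("scene","top"):
    s=imaging.snapshot(n); np.savez(f"pics/{n}4.npz",**s)
s=load("pics/scene4.npz");a=s["image"][130:240,120:260,::-1]; cv2.imwrite("pics/g5.png",cv2.resize(a,None,fx=5,fy=5,interpolation=cv2.INTER_CUBIC))
print(manip.sense()["tcp_pos"])
E
```

```text
t: 8.5
tcp_pos: [0.5598, -0.2231, 0.1441]
tool_rot: [0.426, 0.905, 0.0, -0.001]
force: [-0.3, -0.3, -0.6]
finger_gap: 0.994
t 8.5 tcp [ 0.5598 -0.2231  0.1441] yaw(tool y) deg 39.58 tilt 0.1 F [-0.34 -0.33 -0.61] T [ 0.028  0.003 -0.001] gap 0.994 q [-0.56  0.63  1.58  0.    0.93 -1.26]
dp cm [-0.14  0.05  3.41] roll -0.0
[ 0.56006441 -0.22321969  0.14466159]
```

View pics/g5.png

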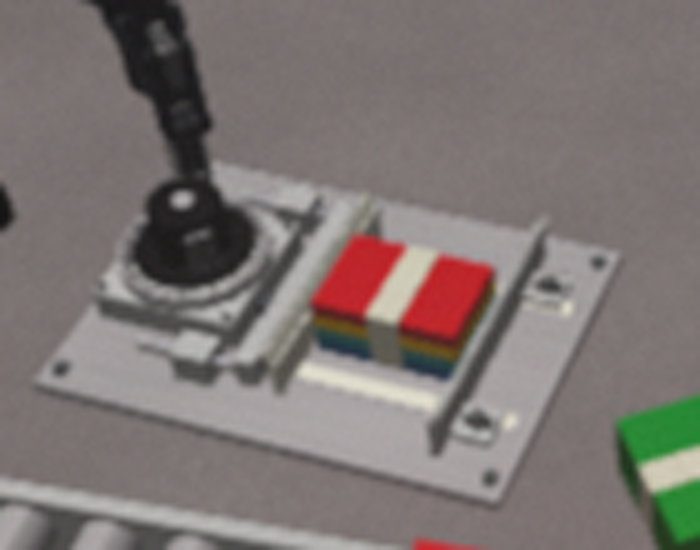

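```bash
python3 - <<'E'
from h import *
s=load("pics/scene4.npz")
k=np.array([.5605,-.2235]); a=np.radians(-5.75); ex=np.array([np.cos(a),np.sin(a)]); ey=np.array([-ex[1],ex[0]]); O=k+.115*ey
lane=lambda p:np.array([(p[:2]-O)@ex,(p[:2]-O)@ey])
G=lambda p:(120+p[0]/5-.5,130+p[1]/5-.5)
c=[lane(onz(s,*G(p),.050)) for p in ((362,235),(496,265),(455,340),(312,300))]
print(np.round(c,4).tolist(),np.mean(c,0).round(4)); d=c[1]-c[0]; e=c[2]-c[3]; print(np.degrees(np.arctan2(d[0],d[1])),np.degrees(np.arctan2(e[0],e[1])))
E
python3 -m creep '{"claw":[8.5,8.5,8.5,8.5,8.5,8.5],"dp":[[0,0,3],[0,0,6],[0,0,7.5],[0,0,7.5],[0,0,7.5],[0,0,7.5]],"roll":[0,0,0,0,0,0]}'; python3 go.py .5605 -.2235 .063 39.6
```

```text
[[-0.0346, -0.015], [-0.0352, 0.0757], [0.032, 0.0762], [0.0276, -0.0198]] [-0.0026  0.0293]
-0.3712982018178744 2.647776423994194
t: 9.2
tcp_pos: [0.5611, -0.2241, 0.0713]
tool_rot: [0.426, 0.905, -0.0, 0.001]
force: [0.5, 0.2, 0.7]
finger_gap: 0.995
t 9.2 tcp [ 0.5611 -0.2241  0.0713] yaw(tool y) deg 39.59 tilt 0.16 F [0.52 0.15 0.71] T [-0.03   0.011 -0.01 ] gap 0.995 q [-0.56  0.74  1.62  0.    0.78 -1.26]
dp cm [ 0.09 -0.01  0.83] roll -0.0
```

```bash
python3 -m creep '{"claw":[8.5,8.5,6.5,6.3,6.1,6.1],"dp":[[0.05,0,0.7],[0.05,0,0.8],[0.05,0,0.8],[0.05,0,0.8],[0.05,0,0.8],[0.05,0,0.8]],"roll":[0,0,0,0,0,0]}' 35; python3 go.py .5605 -.2235 .063 39.6; python3 -m creep '{"claw":[4.5,4.5,4.5,4.5,4.5],"dp":[[0,0,0],[0,0,0],[0,0,0],[0,0,0],[0,0,0]],"roll":[0,0,0,0,0]}' 35;python3 go.py .5605 -.2235 .063 39.6
```

```text
t: 9.8
tcp_pos: [0.5595, -0.2236, 0.0623]
tool_rot: [0.426, 0.905, -0.0, -0.0]
force: [-1.6, -1.9, 3.6]
finger_gap: 0.717
t 9.8 tcp [ 0.5595 -0.2236  0.0623] yaw(tool y) deg 39.6 tilt 0.04 F [-1.61 -1.86  3.62] T [-0.287  0.438 -0.062] gap 0.717 q [-0.57  0.76  1.62 -0.    0.76 -1.26]
dp cm [-0.06  0.09 -0.07] roll 0.0
t: 10.3
tcp_pos: [0.5593, -0.224, 0.0638]
tool_rot: [0.426, 0.905, -0.001, -0.0]
force: [-6.0, -2.4, 11.2]
finger_gap: 0.563
t 10.3 tcp [ 0.5593 -0.224   0.0638] yaw(tool y) deg 39.6 tilt 0.08 F [-5.96 -2.38 11.18] T [-0.395  0.903 -0.052] gap 0.563 q [-0.57  0.75  1.62 -0.    0.77 -1.26]
dp cm [-0.04  0.13  0.08] roll 0.0
```

```bash
python3 -m creep '{"claw":[4.5,4.5,4.5],"dp":[[0,-0.1,-0.15],[0,-0.1,-0.2],[0,-0.1,-0.2]],"roll":[0,0,0]}' 35;python3 go.py; python3 -m creep '{"claw":[4.5,4.5,4.5,4.5],"dp":[[0,0,0],[0,0,0],[0,0,0],[0,0,0]],"roll":[0.07,0.14,0.21,0.21]}' 35;python3 go.py
```

```text
t: 10.6
tcp_pos: [0.5592, -0.224, 0.0641]
tool_rot: [0.426, 0.905, -0.0, 0.0]
force: [-2.3, -2.1, 3.4]
finger_gap: 0.564
t 10.6 tcp [ 0.5592 -0.224   0.0641] yaw(tool y) deg 39.59 tilt 0.02 F [-2.35 -2.08  3.42] T [-0.295  0.218 -0.076] gap 0.564 q [-0.57  0.75  1.62 -0.    0.77 -1.26]
t: 11.0
tcp_pos: [0.5595, -0.2238, 0.0641]
tool_rot: [0.518, 0.855, 0.0, 0.0]
force: [-1.4, 0.6, 2.2]
finger_gap: 0.563
t 11.0 tcp [ 0.5595 -0.2238  0.0641] yaw(tool y) deg 27.57 tilt 0.05 F [-1.35  0.59  2.16] T [-0.047  0.052  0.025] gap 0.563 q [-0.57  0.75  1.62  0.    0.77 -1.05]
```

```bash
python3 -m creep '{"claw":[4.5,4.5,4.5,4.5,4.5],"dp":[[0,0,0],[0,0,0],[0,0,0],[0,0,0],[0,0,0]],"roll":[0.08,0.16,0.21,0.21,0.21]}' 35;python3 go.py; python3 -m creep '{"claw":[4.5,4.5,4.5],"dp":[[0,0,0],[0,0,0],[0,0,0]],"roll":[0.08,0.105,0.105]}' 35;python3 go.py;python3 - <<'E'
from station import imaging,manip
from h import *
for n in ("scene",):
    s=imaging.snapshot(n); np.savez(f"pics/{n}5.npz",**s)
s=load("pics/scene5.npz");a=s["image"][130:240,120:260,::-1]; cv2.imwrite("pics/g6.png",cv2.resize(a,None,fx=5,fy=5,interpolation=cv2.INTER_CUBIC))
E
```

```text
t: 11.5
tcp_pos: [0.5599, -0.2237, 0.0641]
tool_rot: [0.604, 0.797, 0.001, 0.001]
force: [2.9, 1.6, 2.0]
finger_gap: 0.56
t 11.5 tcp [ 0.5599 -0.2237  0.0641] yaw(tool y) deg 15.62 tilt 0.1 F [2.85 1.63 2.03] T [ 0.239 -0.347  0.045] gap 0.56 q [-0.57  0.75  1.62  0.    0.77 -0.84]
t: 11.8
tcp_pos: [0.5601, -0.2236, 0.0641]
tool_rot: [0.646, 0.764, 0.001, 0.001]
force: [4.8, 2.5, -0.1]
finger_gap: 0.56
t 11.8 tcp [ 0.5601 -0.2236  0.0641] yaw(tool y) deg 9.57 tilt 0.13 F [ 4.75  2.54 -0.07] T [ 0.457 -0.698  0.011] gap 0.56 q [-0.57  0.75  1.62  0.    0.77 -0.73]
```

View pics/g6.png

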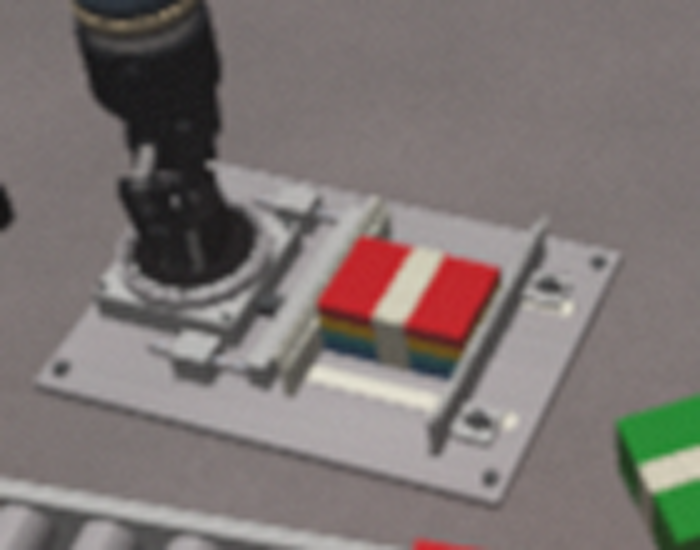

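```bash
python3 -m creep '{"claw":[4.5,4.5,4.5,4.5],"dp":[[0,0.07,0],[0,0.07,0],[0,0.07,0],[0,0.07,0]],"roll":[0.06,0.105,0.105,0.105]}' 35;python3 go.py; python3 -m creep '{"claw":[4.5,4.5,4.5,4.5],"dp":[[0,0,0],[0,0,0],[0,0,0],[0,0,0]],"roll":[0.06,0.105,0.105,0.105]}' 35;python3 go.py
```

```text
t: 12.25
tcp_pos: [0.5604, -0.2236, 0.0641]
tool_rot: [0.685, 0.729, 0.0, 0.001]
force: [4.4, 2.4, 1.1]
finger_gap: 0.557
t 12.25 tcp [ 0.5604 -0.2236  0.0641] yaw(tool y) deg 3.59 tilt 0.08 F [4.39 2.39 1.11] T [ 0.459 -0.734  0.043] gap 0.557 q [-0.57  0.75  1.62  0.    0.77 -0.63]
t: 12.65
tcp_pos: [0.5606, -0.2237, 0.0641]
tool_rot: [0.722, 0.692, 0.001, 0.001]
force: [5.8, 2.3, 0.6]
finger_gap: 0.565
t 12.65 tcp [ 0.5606 -0.2237  0.0641] yaw(tool y) deg -2.41 tilt 0.11 F [5.75 2.31 0.56] T [ 0.489 -0.821  0.178] gap 0.565 q [-0.56  0.75  1.62  0.    0.77 -0.52]
```

```bash
for i in 1 2 3 4 5; do python3 -m creep '{"claw":[4.5],"dp":[[0,0.01,0]],"roll":[0]}' 35 >/dev/null;python3 go.py; done;python3 - <<'E'
from station import imaging,manip
from h import *
for n in ("scene",):
    s=imaging.snapshot(n); np.savez(f"pics/{n}6.npz",**s)
s=load("pics/scene6.npz");a=s["image"][155:225,165:240,::-1]; cv2.imwrite("pics/g7.png",cv2.resize(a,None,fx=8,fy=8,interpolation=cv2.INTER_CUBIC))
E
```

```text
t 12.75 tcp [ 0.5606 -0.2236  0.0641] yaw(tool y) deg -2.4 tilt 0.09 F [5.1  3.28 1.12] T [ 0.483 -0.829  0.103] gap 0.559 q [-0.56  0.75  1.62  0.    0.77 -0.52]
t 12.85 tcp [ 0.5606 -0.2236  0.0641] yaw(tool y) deg -2.39 tilt 0.08 F [4.09 2.91 0.48] T [ 0.442 -0.715  0.109] gap 0.563 q [-0.56  0.75  1.62  0.    0.77 -0.52]
t 12.95 tcp [ 0.5606 -0.2237  0.0641] yaw(tool y) deg -2.39 tilt 0.07 F [5.13 3.78 0.24] T [ 0.424 -0.708  0.13 ] gap 0.56 q [-0.56  0.75  1.62  0.    0.77 -0.52]
t 13.05 tcp [ 0.5606 -0.2236  0.0641] yaw(tool y) deg -2.39 tilt 0.06 F [4.85 3.68 0.47] T [ 0.408 -0.711  0.136] gap 0.562 q [-0.56  0.75  1.62  0.    0.77 -0.52]
t 13.15 tcp [ 0.5607 -0.2236  0.0641] yaw(tool y) deg -2.41 tilt 0.05 F [3.7  2.42 1.65] T [ 0.451 -0.676  0.152] gap 0.562 q [-0.56  0.75  1.62  0.    0.77 -0.52]
```

View pics/g7.png

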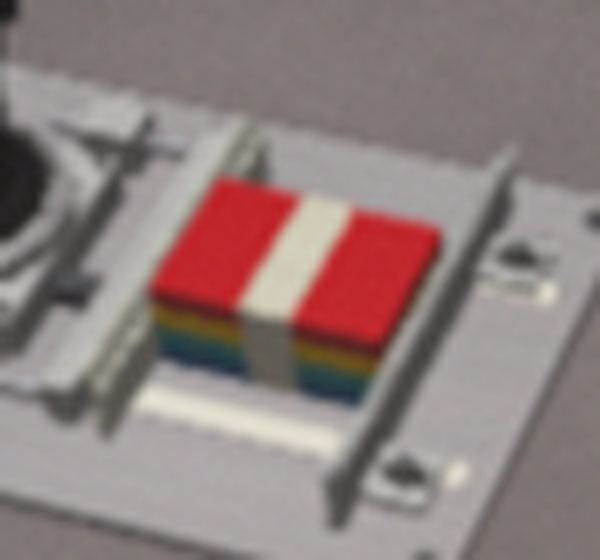

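```bash
python3 -m creep '{"claw":[4.5,4.5,4.5],"dp":[[0,0.03,0],[0,0.03,0],[0,0.03,0]],"roll":[-0.06,-0.12,-0.12]}' 35 >/dev/null;python3 go.py; for i in 1 2 3 4 5 6 7 8; do python3 -m creep '{"claw":[4.5,4.5],"dp":[[0,0,0],[0,0,0]],"roll":[0.02,0.02]}' 35 >/dev/null;python3 go.py|cut -c1-150; done
```

```text
t 13.5 tcp [ 0.5604 -0.2236  0.0641] yaw(tool y) deg 4.42 tilt 0.02 F [2.43 2.06 2.54] T [ 0.4   -0.554  0.163] gap 0.562 q [-0.56  0.75  1.62  0.    0.77 -0.64]
t 13.7 tcp [ 0.5604 -0.2236  0.0641] yaw(tool y) deg 3.14 tilt 0.02 F [2.01 2.26 2.54] T [ 0.498 -0.475  0.064] gap 0.559 q [-0.56  0.75  1.62  0.    
t 13.9 tcp [ 0.5605 -0.2237  0.0641] yaw(tool y) deg 2.02 tilt 0.01 F [2.97 3.77 2.64] T [ 0.489 -0.503  0.025] gap 0.559 q [-0.56  0.75  1.62  0.    
t 14.1 tcp [ 0.5606 -0.2236  0.0641] yaw(tool y) deg 0.88 tilt 0.01 F [2.74 3.82 3.66] T [ 0.623 -0.503  0.097] gap 0.564 q [-0.56  0.75  1.62  0.    
t 14.3 tcp [ 0.5606 -0.2237  0.0641] yaw(tool y) deg -0.29 tilt 0.01 F [2.84 3.46 3.74] T [ 0.613 -0.56   0.091] gap 0.561 q [-0.56  0.75  1.62  0.   
t 14.5 tcp [ 0.5606 -0.2236  0.0641] yaw(tool y) deg -1.42 tilt 0.01 F [3.94 4.   3.87] T [ 0.647 -0.55   0.11 ] gap 0.562 q [-0.56  0.75  1.62  0.   
t 14.7 tcp [ 0.5607 -0.2237  0.0641] yaw(tool y) deg -2.56 tilt 0.01 F [2.04 2.99 3.39] T [ 0.646 -0.633  0.121] gap 0.558 q [-0.56  0.75  1.62  0.   
t 14.9 tcp [ 0.5607 -0.2237  0.0641] yaw(tool y) deg -3.7 tilt 0.02 F [3.13 3.65 3.46] T [ 0.658 -0.576  0.123] gap 0.558 q [-0.56  0.75  1.62  0.    
t 15.1 tcp [ 0.5608 -0.2237  0.0641] yaw(tool y) deg -4.84 tilt 0.02 F [3.96 3.48 4.25] T [ 0.645 -0.635  0.192] gap 0.564 q [-0.56  0.75  1.62  0.
```

```bash
cat > rd.py <<'E'
from station import manip
import numpy as np
s=manip.sense(); print(round(s["t"],2),round(s["ft_torque"][2],3),s["force"][:2].round(1),end="; ")
E
python3 -m creep '{"claw":[4.5,4.5,4.5],"dp":[[0,0,0],[0,0,0],[0,0,0]],"roll":[0.02,0.04,0.062]}' 35 >/dev/null; for i in 1 2 3 4 5 6 7 8 9 10; do python3 -m creep '{"claw":[4.5],"dp":[[0,0,0]],"roll":[0]}' 35 >/dev/null;python3 rd.py; done; echo; python3 go.py; python3 -m creep '{"claw":[4.5,4.5,4.5],"dp":[[0,0,0],[0,0,0],[0,0,0]],"roll":[0.025,0.025,0.0]}' 35 >/dev/null; for i in 1 2 3 4 5 6 7 8 9 10; do python3 -m creep '{"claw":[4.5],"dp":[[0,0,0]],"roll":[0]}' 35 >/dev/null;python3 rd.py; done; echo; python3 go.py
```

```text
15.5 0.251 [4.3 4.2]; 15.6 0.313 [3.3 3.9]; 15.7 0.215 [3.8 3.8]; 15.8 0.218 [3.6 4.2]; 15.9 0.25 [3.7 3.7]; 16.0 0.254 [3.5 3.6]; 16.1 0.265 [4.2 5. ]; 16.2 0.267 [3.6 4.3]; 16.3 0.235 [4.3 4. ]; 16.4 0.274 [4.3 3.9]; 
t 16.4 tcp [ 0.5609 -0.2237  0.0641] yaw(tool y) deg -8.36 tilt 0.04 F [4.32 3.86 3.85] T [ 0.661 -0.637  0.274] gap 0.562 q [-0.56  0.75  1.62  0.    0.77 -0.42]
16.8 0.345 [4.9 3.4]; 16.9 0.374 [3.8 3.5]; 17.0 0.313 [4.  3.8]; 17.1 0.292 [4.  4.3]; 17.2 0.35 [4.5 4.3]; 17.3 0.342 [3.9 3.6]; 17.4 0.363 [3.7 4.5]; 17.5 0.339 [3.9 4.4]; 17.6 0.311 [4.2 3.6]; 17.7 0.313 [4.2 3.9]; 
t 17.7 tcp [ 0.5609 -0.2237  0.0641] yaw(tool y) deg -8.34 tilt 0.04 F [4.23 3.92 3.89] T [ 0.724 -0.679  0.313] gap 0.561 q [-0.56  0.75  1.62  0.    0.77 -0.42]
```

```bash
python3 -m creep '{"claw":[4.5,4.5,4.5,4.5],"dp":[[0,0,0],[0,0,0],[0,0,0],[0,0,0]],"roll":[-0.04,-0.08,-0.104,-0.104]}' 35 >/dev/null; for i in 1 2 3 4 5 6 7 8; do python3 -m creep '{"claw":[4.5],"dp":[[0,0,0]],"roll":[0]}' 35 >/dev/null;python3 rd.py; done; echo; python3 go.py; python3 -m creep '{"claw":[4.5,4.5,4.5,4.5],"dp":[[0,0,0],[0,0,0],[0,0,0],[0,0,0]],"roll":[-0.03,-0.03,-0.03,0.0]}' 35 >/dev/null; for i in 1 2 3 4 5 6 7 8; do python3 -m creep '{"claw":[4.5],"dp":[[0,0,0]],"roll":[0]}' 35 >/dev/null;python3 rd.py; done; echo; python3 go.py
```

```text
18.2 0.246 [3.5 4.1]; 18.3 0.241 [3.1 3.5]; 18.4 0.206 [4.1 4.4]; 18.5 0.25 [3.7 3.5]; 18.6 0.221 [3.4 4.1]; 18.7 0.236 [3.3 4.9]; 18.8 0.219 [3.  4.6]; 18.9 0.189 [3.7 4. ]; 
t 18.9 tcp [ 0.5607 -0.2237  0.0641] yaw(tool y) deg -2.41 tilt 0.01 F [3.71 4.04 3.54] T [ 0.676 -0.597  0.189] gap 0.558 q [-0.56  0.75  1.62  0.    0.77 -0.52]
19.4 0.15 [2.9 4.3]; 19.5 0.131 [3.5 3.6]; 19.6 0.158 [3.2 3.9]; 19.7 0.131 [2.7 4.5]; 19.8 0.104 [3.  4.1]; 19.9 0.151 [3.6 4.6]; 20.0 0.174 [3.1 2.7]; 20.1 0.174 [3.8 3.7]; 
t 20.1 tcp [ 0.5607 -0.2237  0.0641] yaw(tool y) deg -2.44 tilt 0.02 F [3.79 3.71 3.  ] T [ 0.683 -0.649  0.174] gap 0.561 q [-0.56  0.75  1.62  0.    0.77 -0.52]
```

```bash
python3 -m creep '{"claw":[5.0,5.2,5.4,5.6,5.8,6.0],"dp":[[0,0,0],[0,0,0],[0,0,0],[0,0,0],[0,0,0],[0,0,0]],"roll":[0,0,0,0,0,0]}' 20;python3 go.py; python3 -m creep '{"claw":[6.2,6.4,6.4],"dp":[[0,0,0],[0,0,0],[0,0,0]],"roll":[0,0,0]}' 20;python3 go.py
```

```text
t: 20.7
tcp_pos: [0.5606, -0.2243, 0.0642]
tool_rot: [0.722, 0.692, -0.0, 0.0]
force: [2.1, 0.2, -1.5]
finger_gap: 0.701
t 20.7 tcp [ 0.5606 -0.2243  0.0642] yaw(tool y) deg -2.42 tilt 0.04 F [ 2.13  0.2  -1.55] T [ 0.073 -0.308  0.036] gap 0.701 q [-0.57  0.75  1.62 -0.    0.77 -0.52]
t: 21.0
tcp_pos: [0.5604, -0.2241, 0.0646]
tool_rot: [0.722, 0.692, -0.0, 0.0]
force: [0.4, -0.6, -0.8]
finger_gap: 0.753
t 21.0 tcp [ 0.5604 -0.2241  0.0646] yaw(tool y) deg -2.41 tilt 0.03 F [ 0.41 -0.58 -0.81] T [-0.005  0.043 -0.008] gap 0.753 q [-0.57  0.75  1.62 -0.    0.77 -0.52]
```

```bash
python3 -m creep '{"claw":[8.5,8.5,8.5,8.5,8.5,8.5,8.5,8.5,8.5,8.5,8.5,8.5],"dp":[[0,0,0],[0,0,0],[0,0,-4],[0,0,-9],[0,0,-12],[-5,0,-12],[-10,0,-12],[-15,0,-12],[-20,0,-12],[-25,0,-12],[-25,0,-12],[-25,0,-12]],"roll":[0,0,0,0,0,0,0,0,0,0,0,0]}' 35;python3 go.py;python3 - <<'E'
from station import imaging,manip
from h import *
for n in ("scene","top"):
    s=imaging.snapshot(n); np.savez(f"pics/{n}7.npz",**s)
s=load("pics/scene7.npz");a=s["image"][145:235,125:245,::-1]; cv2.imwrite("pics/g8.png",cv2.resize(a,None,fx=6,fy=6,interpolation=cv2.INTER_CUBIC))
s=load("pics/top7.npz");a=s["image"][175:210,315:360,::-1].astype(float);a=np.clip(255*(a/255)**0.5,0,255).astype(np.uint8)
cv2.imwrite("pics/g8t.png",cv2.resize(a,None,fx=16,fy=16,interpolation=cv2.INTER_CUBIC))
E
```

```text
t: 22.2
tcp_pos: [0.5491, -0.4745, 0.1833]
tool_rot: [0.723, 0.691, 0.0, -0.001]
force: [0.3, 0.6, -1.0]
finger_gap: 0.994
t 22.2 tcp [ 0.5491 -0.4745  0.1833] yaw(tool y) deg -2.55 tilt 0.08 F [ 0.29  0.62 -1.01] T [ 0.026 -0.028  0.003] gap 0.994 q [-0.87  0.74  1.21  0.    1.2  -0.82]
```

View pics/g8.png

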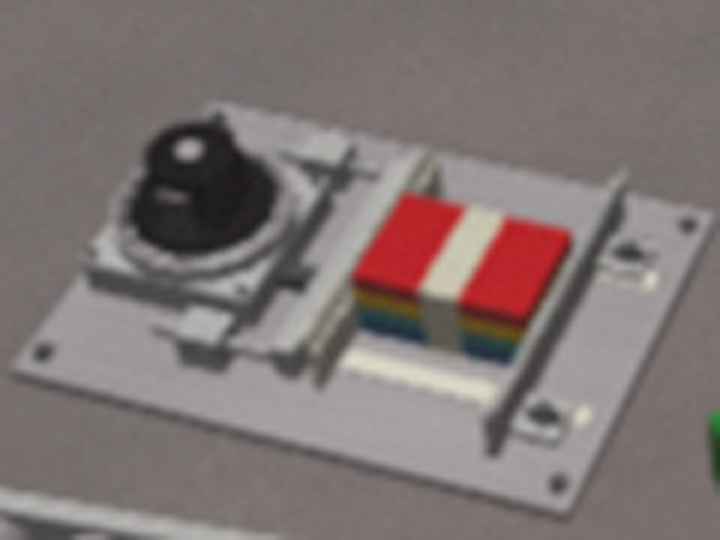

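View pics/g8t.png

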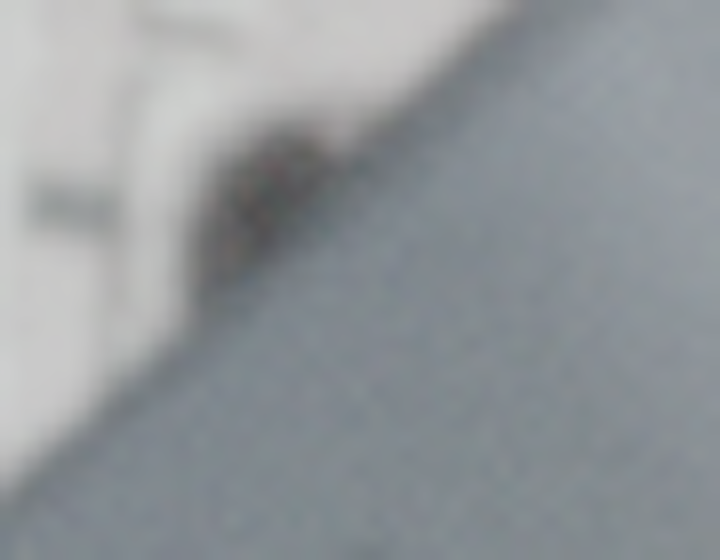

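```bash
python3 -m creep '{"claw":[8.5,8.5,8.5,8.5,8.5,8.5,8.5,8.5,8.5,8.5],"dp":[[-2,-4,-3],[-4,-9,-5],[-6,-14,-6],[-8,-19,-6],[-10,-24,-6],[-12,-29,-6],[-14,-34,-6],[-15,-38,-6],[-15,-38,-6],[-15,-38,-6]],"roll":[0,0,0,0,0,0,0,0,0,0]}' 35;python3 - <<'E'
from station import imaging,manip
from h import *
for n in ("scene","top"):
    s=imaging.snapshot(n); np.savez(f"pics/{n}8.npz",**s)
s=load("pics/top8.npz");a=s["image"][175:210,315:360,::-1].astype(float);a=np.clip(255*(a/255)**0.5,0,255).astype(np.uint8)
cv2.imwrite("pics/g9t.png",cv2.resize(a,None,fx=16,fy=16,interpolation=cv2.INTER_CUBIC))
s=load("pics/scene8.npz");a=s["image"][160:195,135:180,::-1].astype(float);a=np.clip(255*(a/255)**0.5,0,255).astype(np.uint8)
cv2.imwrite("pics/g9s.png",cv2.resize(a,None,fx=16,fy=16,interpolation=cv2.INTER_CUBIC))
E
```

```text
t: 23.3
tcp_pos: [0.1621, -0.607, 0.2442]
tool_rot: [0.723, 0.691, -0.0, -0.0]
force: [0.5, -0.1, 0.2]
finger_gap: 0.999
```

View pics/g9t.png

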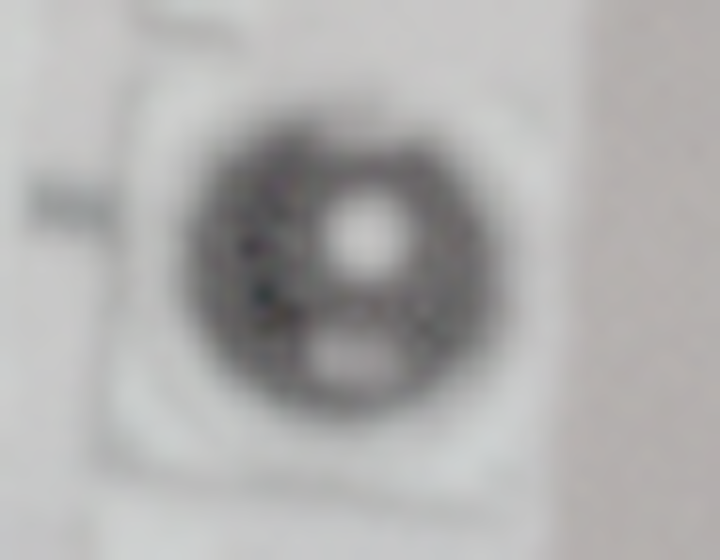

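View pics/g9s.png

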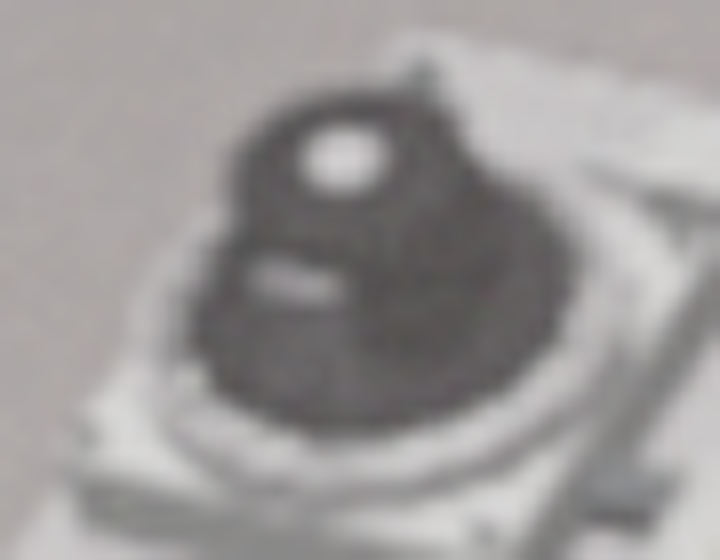

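```bash
python3 - <<'E'
from h import *
t=load("pics/top8.npz")
def T(p,z): return onz(t,315+p[0]/16-.5,175+p[1]/16-.5,z)
a=T((362,128),.074); b=T((352,355),.074); print((a+b)/2,np.linalg.norm(a-b),np.degrees(np.arctan2(*(a-b)[1::-1])))
s=load("pics/scene8.npz"); S=lambda p,z:onz(s,135+p[0]/16-.5,160+p[1]/16-.5,z)
c=S((342,158),.080); n=S((293,280),.074); print("scene cap",c,"tab",n,np.linalg.norm((n-c)[:2]),np.degrees(np.arctan2(*(n-c)[1::-1])))
s0=load("pics/scene0.npz"); f=lambda p,z:onz(s0,130+p[0]/9-.5,150+p[1]/9-.5,z)
c=f((238,178),.080); n=f((265,243),.074); print("scene before",c,n,np.linalg.norm((n-c)[:2]),np.degrees(np.arctan2(*(n-c)[1::-1])))
G=lambda p:onz(s,125+p[0]/6-.5,145+p[1]/6-.5,.050)
k=np.array([.5606,-.2237]); an=np.radians(-5.75); ex=np.array([np.cos(an),np.sin(an)]); ey=np.array([-ex[1],ex[0]]); O=k+.115*ey
q=[np.array([(G(p)[:2]-O)@ex,(G(p)[:2]-O)@ey]) for p in ((404,193),(572,232),(518,326),(356,276))]; print(np.round(q,4).tolist(),np.mean(q,0)); d=q[1]-q[0];e=q[2]-q[3]; print(np.degrees(np.arctan2(d[0],d[1])),np.degrees(np.arctan2(e[0],e[1])))
E
```

```text
[ 0.56125694 -0.2235143   0.074     ] 0.05299206785148788 -3.3624671949627034
scene cap [ 0.55834159 -0.22648887  0.08      ] tab [ 0.58690585 -0.22575007  0.074     ] 0.028573808629664382 1.4815787148400112
scene before [ 0.55787525 -0.22645384  0.08      ] [ 0.58088351 -0.20823787  0.074     ] 0.029346233606090098 38.36917776948115
[[-0.034, -0.0147], [-0.0337, 0.0803], [0.0367, 0.0795], [0.0296, -0.0121]] [-0.00034877  0.03324751]
0.1995307324011163 4.436136016475917
```

```bash
python3 - <<'E'
from h import *
def cen(sn,u,v,r=3.2,top=0):
    g=sn["image"].astype(np.float32).mean(2); G=cv2.resize(g,None,fx=8,fy=8,interpolation=cv2.INTER_CUBIC)
    x,y=(u+.5)*8,(v+.5)*8
    for _ in range(8):
        yy,xx=np.mgrid[:G.shape[0],:G.shape[1]]; m=(xx-x)**2+(yy-y)**2<(r*8)**2; w=G[m]; w=np.clip(w-np.percentile(w,60),0,None); x,y=(xx[m]*w).sum()/w.sum(),(yy[m]*w).sum()/w.sum()
    return (x+.5)/8-.5,(y+.5)/8-.5
A=[]
for n,l in (("top",((315+430/16-.5,175+335/16-.5),(315+352/16-.5,175+355/16-.5))),("scene",((130+265/9-.5,150+243/9-.5),(135+293/16-.5,160+280/16-.5)))):
    caps=[(315+365/16-.5,175+233/16-.5)]*2 if n=="top" else [(130+238/9-.5,150+178/9-.5),(135+342/16-.5,160+158/16-.5)]
    for k,i in enumerate((0,8)):
        s=load(f"pics/{n}{i}.npz"); p=cen(s,*l[k],r=2.2); c=cen(s,*caps[k],r=3); P=onz(s,*p,.074); C=onz(s,*c,.080); d=P-C
        print(n,i,np.round(p,2),np.round(c,2),P.round(4),C.round(4),np.linalg.norm(d[:2]).round(4),np.degrees(np.arctan2(d[1],d[0])).round(1))
# bar travel: subpixel shift of bar patch in top view
a,b=[load(f"pics/top{i}.npz")["image"].astype(np.float32).mean(2) for i in (0,8)]
c=[load(f"pics/scene{i}.npz")["image"].astype(np.float32).mean(2) for i in (0,8)]
k=np.array([.5606,-.2237]); an=np.radians(-5.75); ex=np.array([np.cos(an),np.sin(an)]); ey=np.array([-ex[1],ex[0]]); O=k+.115*ey
for n in ("top","scene"):
    R=[]
    for i in (0,8):
        s=load(f"pics/{n}{i}.npz"); yy,xx=np.meshgrid(np.arange(-.07,-.01,.0005),np.arange(.07,-.07,-.0005)); P=np.stack([O[0]+xx*ex[0]+yy*ey[0],O[1]+xx*ex[1]+yy*ey[1],np.full_like(xx,.03)],-1); C=P@s["R"].T+s["t"]; f=foc(s)
        R.append(cv2.remap(s["image"],(f*C[...,0]/C[...,2]+s["cx"]).astype(np.float32),(f*C[...,1]/C[...,2]+s["cy"]).astype(np.float32),cv2.INTER_CUBIC))
    cv2.imwrite(f"pics/bar_{n}.png",cv2.resize(np.hstack(R)[:,:,::-1],None,fx=2,fy=2))
E
```

```text
top 0 [341.4  196.09] [337.46 189.4 ] [ 0.5374 -0.2397  0.074 ] [ 0.5607 -0.2247  0.08  ] 0.0277 -147.2
top 8 [336.21 197.04] [337.43 189.43] [ 0.5335 -0.2209  0.074 ] [ 0.5606 -0.2246  0.08  ] 0.0273 172.1
scene 0 [159.29 176.58] [155.97 169.44] [ 0.581  -0.2071  0.074 ] [ 0.5586 -0.2261  0.08  ] 0.0294 40.3
scene 8 [153.37 177.3 ] [155.98 169.43] [ 0.5878 -0.2235  0.074 ] [ 0.5585 -0.2261  0.08  ] 0.0294 4.9
```

View pics/bar_scene.png

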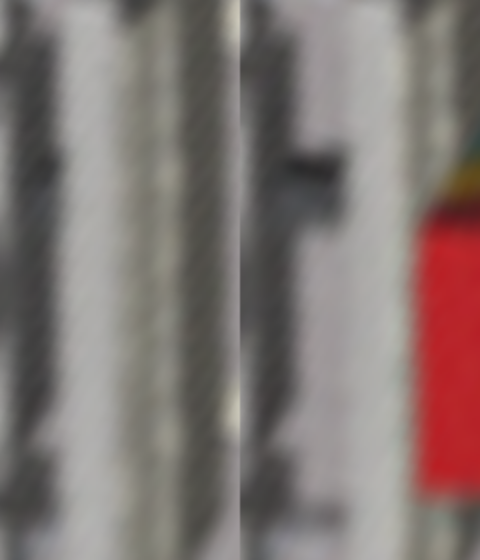

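View pics/bar_top.png

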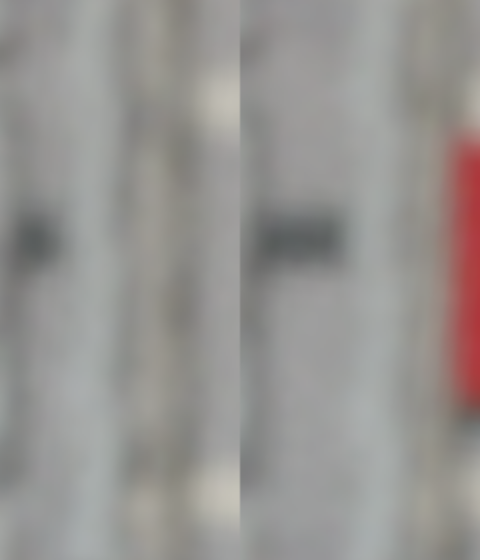

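```bash
python3 - <<'E'
from h import *
k=np.array([.5606,-.2237]); an=np.radians(-5.75); ex=np.array([np.cos(an),np.sin(an)]); ey=np.array([-ex[1],ex[0]]); O=k+.115*ey
for n,z,xr in (("top",.035,(-.06,-.02)),("scene",.035,(-.03,.0)),("top",.035,(.015,.06)),("scene",.035,(-.05,-.03))):
    E=[]
    for i in (0,8):
        s=load(f"pics/{n}{i}.npz"); ys=np.arange(-.075,.0,.0002); xs=np.arange(*xr,.0005); yy,xx=np.meshgrid(ys,xs)
        P=np.stack([O[0]+xx*ex[0]+yy*ey[0],O[1]+xx*ex[1]+yy*ey[1],np.full_like(xx,z)],-1); C=P@s["R"].T+s["t"]; f=foc(s)
        r=cv2.remap(s["image"],(f*C[...,0]/C[...,2]+s["cx"]).astype(np.float32),(f*C[...,1]/C[...,2]+s["cy"]).astype(np.float32),cv2.INTER_CUBIC).astype(float)
        E.append(r.mean(2).mean(0))
    print(n,xr)
    for g in E: print(" ".join(f"{ys[j]*1000:.0f}:{g[j]:.0f}" for j in range(0,len(ys),8)))
    # best shift of the bar's bright ridge (template = bar top window of view 0)
    g0,g1=E; w0=np.argmax(g0[ys<-.025]); 
    lo,hi=max(0,w0-35),w0+25; T=g0[lo:hi]
    sc=[(np.corrcoef(T,g1[lo+d:hi+d])[0,1],d*.2) for d in range(20,80)]; print("shift mm",max(sc))
E
```

```text
top (-0.06, -0.02)
-75:150 -73:149 -72:148 -70:145 -69:141 -67:138 -65:137 -64:140 -62:144 -61:149 -59:153 -57:155 -56:157 -54:159 -53:162 -51:165 -49:167 -48:169 -46:169 -45:167 -43:163 -41:158 -40:151 -38:147 -37:145 -35:147 -33:149 -32:149 -30:147 -29:143 -27:139 -25:137 -24:137 -22:140 -21:145 -19:153 -17:159 -16:164 -14:167 -13:169 -11:170 -9:170 -8:170 -6:170 -5:170 -3:170 -1:169
-75:151 -73:149 -72:148 -70:146 -69:142 -67:139 -65:138 -64:140 -62:144 -61:148 -59:153 -57:155 -56:157 -54:158 -53:158 -51:157 -49:157 -48:157 -46:158 -45:159 -43:161 -41:164 -40:167 -38:169 -37:170 -35:169 -33:167 -32:163 -30:158 -29:153 -27:150 -25:148 -24:148 -22:146 -21:142 -19:138 -17:134 -16:130 -14:129 -13:129 -11:131 -9:133 -8:135 -6:137 -5:138 -3:139 -1:139
shift mm (np.float64(0.9993118423624261), 10.8)
scene (-0.03, 0.0)
-75:132 -73:129 -72:126 -70:125 -69:124 -67:120 -65:108 -64:92 -62:76 -61:67 -59:65 -57:68 -56:79 -54:99 -53:125 -51:148 -49:163 -48:171 -46:173 -45:174 -43:173 -41:170 -40:163 -38:153 -37:143 -35:134 -33:127 -32:121 -30:120 -29:126 -27:133 -25:131 -24:120 -22:103 -21:87 -1
[... 1380 characters left out ...]
4:87 -62:76 -61:74 -59:80 -57:90 -56:102 -54:118 -53:137 -51:154 -49:166 -48:172 -46:175 -45:175 -43:174 -41:170 -40:164 -38:156 -37:145 -35:135 -33:126 -32:120 -30:120 -29:126 -27:133 -25:134 -24:124 -22:107 -21:91 -19:81 -17:77 -16:78 -14:84 -13:99 -11:120 -9:141 -8:156 -6:164 -5:166 -3:165 -1:165
-75:132 -73:128 -72:128 -70:129 -69:127 -67:118 -65:103 -64:86 -62:74 -61:72 -59:79 -57:90 -56:102 -54:117 -53:132 -51:143 -49:150 -48:153 -46:152 -45:152 -43:153 -41:158 -40:164 -38:169 -37:173 -35:175 -33:177 -32:178 -30:176 -29:170 -27:157 -25:139 -24:121 -22:106 -21:95 -19:91 -17:90 -16:90 -14:90 -13:88 -11:87 -9:86 -8:86 -6:86 -5:87 -3:89 -1:92
shift mm (np.float64(0.9645258315225812), 11.8)
```

```bash
python3 - <<'E'
from h import *
s=load("pics/top8.npz"); a=s["image"][145:235,170:370,::-1]; cv2.imwrite("pics/fin.png",cv2.resize(a,None,fx=4,fy=4,interpolation=cv2.INTER_CUBIC))
H=hsv(s); red=(((H[...,0]<8)|(H[...,0]>172))&(H[...,1]>120)&(H[...,2]>90)).astype(np.uint8); red[:,:265]=0; red[:,330:]=0; red[:150]=0; red[230:]=0
red=cv2.morphologyEx(red,cv2.MORPH_CLOSE,np.ones((9,9),np.uint8)); c=max(cv2.findContours(red,0,cv2.CHAIN_APPROX_NONE)[0],key=len)[:,0]
W=np.array([onz(s,*p,.05)[:2] for p in c]).astype(np.float32); r=cv2.minAreaRect(W); print(r,"lane yaw -5.75")
E
python3 go.py
```

```text
((0.5717946290969849, -0.07694359123706818), (0.09040892869234085, 0.06187073141336441), 83.94526672363281) lane yaw -5.75
t 23.4 tcp [ 0.1652 -0.6062  0.2442] yaw(tool y) deg -2.37 tilt 0.07 F [-0.    0.42 -1.36] T [ 0.017 -0.016 -0.027] gap 0.997 q [-1.48  0.54  1.43  0.    1.17 -1.44]
```

View pics/fin.png

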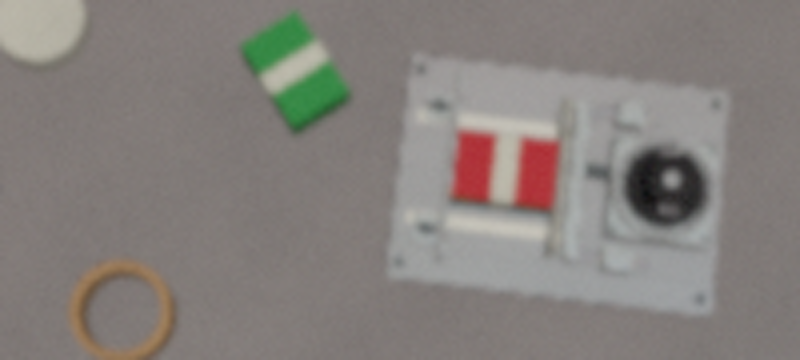

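The last picture shows the pack at about (505,170) px, between the shoe at x≈565 and the rail at x≈450. It is within about 0.3° of the lane axes, and the tape roll and green pack are where they were. I'm handing in the job.

```bash
python3 -c "
from station import workorder; print(workorder.sign_off())"
```

```text
the job is handed in; nothing more can be done
None
```

The small red banded pack is in the lane, nipped by the guide, with the knob locked at notch 7 (42°). I handed the job in at about 23 s of the 61 s allowed; no verdict was reported.

**What I did:** I laid the pack flat on the bed between the rails, long side across, and let go. Then I squeezed both tabs and turned the knob clockwise. I stepped up to notch 8 and a little past it to compare torques, came back to notch 7, let go and moved the arm clear.

**Checks that agreed:**
- **Pack:** it lies within about 0.3° of the lane axes and near the middle of the lane.
- **Tabs:** the tab marks stand 53 mm apart, against 52 mm at the start, so both tabs are out.
- **Knob notch:** the guide bar moved 10.8 mm in the top view, and notch 7 should give 11.0 mm.
- **Other goods:** the tape roll and green pack look unmoved in the last top picture. I did not measure the scanner or the tall pack, but the arm never came near them at low height.

**Checks that disagreed:**
- **Nip force:** at notch 7 the held torque was 0.23 N m coming from above and 0.15 N m from below. That is the reverse of what friction should give. The mean suggests about 12 N, and the lower readings about 6 to 7 N. Both are inside 4 to 17 N.
- **Knob angle:** single tab marks in the scene camera gave 35 to 37°, nearer notch 6. I trusted the top view (41 to 43°) and the bar travel instead.

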